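# Sort the frame-maker's wooden parts into their sample trays

### The arm

A 6-joint arm with a two-finger parallel gripper is mounted at the origin on the work surface. World frame = base frame: x ahead of the robot, y to its left, z up, the work surface at z = 0. Lengths are in m, angles in degrees, forces in N, time in s.
With the tool pointing down it reaches from about 0.25 to 0.725 m from the base axis. Payload 9.7 kg.
Tool frame: the origin (TCP) lies on the front face of the gripper's body, between the roots of the fingers; the fingertips stand 73 mm ahead of it and the grasp point (between the pads) lies 54 mm ahead of it (r.tcp_to_grasp is the distance from the TCP to the grasp point, in m); z points along the fingers, y is the line along which they close (so a half turn about z gives the same grasp; the last joint's range is limited). The gripper opens to 85 mm and grips with 20 to 120 N. Pads are 22 mm wide; open, the fingers measure 114 mm over their backs; the gripper's body (76 mm by 85 mm) begins 54 mm behind the grasp point. The pads swing forward as they close: fully open they stand 13 mm farther back than shut.
Start: joints at [74.771, 4.979, 10.078, 95.1, 0, 90], TCP at [0.144, 0.531, 0.304] pointing down, gripper open.
Joint ranges: [-179.16, 179.16], [-48.56, 103.87], [-65.8, 70.77], [-126.05, 130.52], [-82.76, 87.17], [-180, 180]. Speed limits (degrees/s): [127.2, 127.2, 147.25, 180, 180, 180].

### API

Orientations are given as a 3x3 rotation matrix whose columns are the frame's x, y, z axes.
In Python, from plant import r gives the robot as it stands. The module is installed in compiled form; this text tells all that it offers.
- The arm moves only by the tool move_arm, never from a script. Its argument "series" is a list of rows, each an object of numbers: "x", "y", "z": the shift along the tool's x, y, z in cm; "wx", "wy", "wz": the turn, a rotation vector about the tool's x, y, z in rad. A call has 1 to 8 rows; each row is the pose to reach, as a shift and turn from the pose commanded when the call began, along the tool's axes at that moment; what a row does not reach only later rows make up. A row lasts 1/12 s, in which the tool goes at most 41.7 mm and 7.16 degrees, less where a joint would pass 70% of its speed; a pose out of reach is approached as far as the arm can. A call with a gripper value outside its range is refused whole. "grip" is the closure, from 0 (fully open) to 1 (shut), set as the call begins (left out, the last holds). The fingers move at their own pace and stop on an object; "force" is the grip in N (left out, the last holds). Time passes only in rows, so rows that repeat a pose let the fingers close. It gives the time, the measured TCP pose, the force, the opening and the grip force at its end, in the units of the state.
- r.state(): the state, without advancing time (a new reading comes with each control period).
- r.camera(name): name is "scene" or "top" or "wrist"; returns the picture (480x640x3 uint8, blue, green, red); there is no depth.
- r.get_calibration(name): a dict with "camera_matrix" (3x3 intrinsics, pixels), "rvec" (rotation vector, rad) and "tvec" (3), from world to camera coordinates, as OpenCV has them; the wrist camera has in their place "mount" (4x4, takes a point from camera to tool coordinates, whose origin is the TCP and whose axes are the flange's). Camera axes: x right, y down, z forward; pixel columns grow to the right and rows downward; lengths in m; the calibration is good to about 2 mm. A picture is of the moment at which its call begins: read the wrist's pose just before it. get_calibration takes no time and is no camera call.
- r.sign_off(): hands the job in; it is judged then, once.
The state is a dict: "time": time; "qpos": joint angles; "joint_velocities": joint speeds; "joint_torque": joint torques, N m; "tool_pos": TCP position; "orientation": TCP orientation; "ft_force": force on the tool from outside, world axes, zero at the start; "ft_torque": the same for the moment, N m; "gripper_width": finger opening in m; "finger_force": force on a finger pad.
Only numpy, scipy, OpenCV 4.12 (cv2) and the standard library are available. Lean on these libraries where they do the work, as an engineer would, in place of code of your own. Each camera call takes 0.05 s, during which the arm holds its last target. There are 200 camera calls.

### The job

Put the loose frame parts away in the trays where they belong: each tray has a sample of its kind glued on its ledge. Lay both moulding bars and both rosettes flat on the floor of their trays, right way up, and draw the turned spindle out of the packed crate and stand it upright in its own tray, leaving the two frame corners in the crate as they are.

Things in the scene. Friction and masses are not known exactly. Their poses are not given: they have to be found in the camera images.
- bar_a: length of picture-frame moulding, mid-brown wood, 70 (x) x 22 (y) x 20 mm with a 12 mm wide bead 4 mm high along its top (24 mm in all), 30 g, loose on the bench lying flat, bead up, at any yaw. Origin: centre of its underside, x along its length, z up. The other bar is the same.
- bar_b: length of picture-frame moulding, mid-brown wood, 70 (x) x 22 (y) x 20 mm with a 12 mm wide bead 4 mm high along its top (24 mm in all), 30 g, loose on the bench lying flat, bead up, at any yaw. Origin: centre of its underside, x along its length, z up. The other bar is the same.
- rosette_a: turned round rosette, mid-brown wood, a disc 40 mm in diameter and 18 mm high with a smaller raised boss on its face (23 mm high in all), 25 g, loose on the bench, face up. Origin: centre of its underside, z up out of the face. The other rosette is the same.
- rosette_b: turned round rosette, mid-brown wood, a disc 40 mm in diameter and 18 mm high with a smaller raised boss on its face (23 mm high in all), 25 g, loose on the bench, face up. Origin: centre of its underside, z up out of the face. The other rosette is the same.
- spindle: turned spindle, mid-brown wood, 50 g, 105 mm high, upright in the middle of a fixed wooden crate (110 x 110 x 45 mm high, floor 6 mm thick) packed tight with two 60 mm high frame corners that ring it (0.5 mm play). Diameter 31 mm up to 64 mm, then 26 mm to the top; it stands 45 mm proud of the corners. Origin: centre of its underside, z up along its axis.
- tray_bars: fixed plywood tray with a sample bar glued on its ledge. Well 110 (x) x 134 (y) mm outside, 16 mm high, walls and floor 5 mm thick (clear floor 100 x 124 mm). Origin: centre of the well's underside, at bench level, z up. At +x of the well is the ledge (x 55 to 99 mm, 16 mm high) with the sample: a moulding bar like the loose ones, lying along y.
- tray_rosettes: fixed plywood tray with a sample rosette glued on its ledge. Well 110 (x) x 134 (y) mm outside, 16 mm high, walls and floor 5 mm thick (clear floor 100 x 124 mm). Origin: centre of the well's underside, at bench level, z up. At +x of the well is the ledge (x 55 to 99 mm, 16 mm high) with the sample: a round rosette like the loose ones, face up.
- tray_spindles: fixed plywood tray with a sample spindle glued on its ledge. Well 110 (x) x 134 (y) mm outside, 16 mm high, walls and floor 5 mm thick (clear floor 100 x 124 mm). Origin: centre of the well's underside, at bench level, z up. At +x of the well is the ledge (x 55 to 99 mm, 16 mm high) with the sample: a spindle like the loose one, lying along y.
- corner_a: deep frame corner, pale wood, 170 g, 60 mm high, L-shaped in plan, arms 32 mm thick: long arm 32 x 96 mm along y, centred at x = -32, y = 0 mm; short arm centred at x = 0, y = -32 mm. Stands loose in the crate and with its twin (turned half round) rings the spindle. Origin: underside, on the axis of the cell that holds the spindle, z up. It stays there.
- corner_b: deep frame corner, pale wood, 170 g, 60 mm high, L-shaped in plan, arms 32 mm thick: long arm 32 x 96 mm along y, centred at x = -32, y = 0 mm; short arm centred at x = 0, y = -32 mm. Stands loose in the crate and with its twin (turned half round) rings the spindle. Origin: underside, on the axis of the cell that holds the spindle, z up. It stays there.
Things that resemble listed ones, but are neither listed nor needed, are in the scene too. What is shaped like the bar_b but yellow is not meant. What is shaped like the corner_b but red is not meant.

How it is judged (in metres and radians):
At the end, for the whole second after the job is handed in: Each part is in its kind's tray: origin inside the well (50 mm in x, 62 in y of the tray origin), under 11 mm above its underside, tilt under 0.15 rad, right way up, at rest (20 mm/s, 0.2 rad/s). Both frame corners within 12 mm of their start, tilt under 0.12 rad (x of bar_a in the frame of tray_bars between -0.05 and 0.05 m and y of bar_a in the frame of tray_bars between -0.062 and 0.062 m and z of each of bar_a, bar_b in the frame of tray_bars below 0.011 m and angle between each of bar_a, bar_b, rosette_a, rosette_b, spindle's own z axis and vertical below 0.15 rad and linear speed of each of bar_a, bar_b, rosette_a, rosette_b, spindle below 0.02 m/s and angular speed of each of bar_a, bar_b, rosette_a, rosette_b, spindle below 0.2 rad/s and x of bar_b in the frame of tray_bars between -0.05 and 0.05 m and y of bar_b in the frame of tray_bars between -0.062 and 0.062 m and x of rosette_a in the frame of tray_rosettes between -0.05 and 0.05 m and y of rosette_a in the frame of tray_rosettes between -0.062 and 0.062 m and z of each of rosette_a, rosette_b in the frame of tray_rosettes below 0.011 m and x of rosette_b in the frame of tray_rosettes between -0.05 and 0.05 m and y of rosette_b in the frame of tray_rosettes between -0.062 and 0.062 m and x of spindle in the frame of tray_spindles between -0.05 and 0.05 m and y of spindle in the frame of tray_spindles between -0.062 and 0.062 m and z of spindle in the frame of tray_spindles below 0.011 m and distance of each of corner_a, corner_b from where it was at the start of the episode below 0.012 m and angle between each of corner_a, corner_b's own z axis and vertical below 0.12 rad); the robot touches nothing.
It also fails if it takes over 112 s, if anything falls off the work surface, if the arm or the gripper's body presses on something with over 40 N, if the wrist force passes 120 N, or if a joint passes its speed limit or range.

## Working session

There is one attempt and no reset: what is moved stays moved. The work goes in short steps, Python scripts to look and compute and a tool call to move; the robot and the scene stay as the last step left them, time stands still between calls to the robot, and variables do not carry over. Pictures are saved under pics/ and viewed, at most 14 in all, crops included, and the job is handed in when it is done.

Besides the shell and the picture viewer there is one more tool, called by a JSON object that holds its "method" and its "body". move_arm: Moves the arm, as the interface text tells. Its arguments: {"type":"object","properties":{"series":{"type":"array","items":{"type":"object","properties":{"x":{"type":"number"},"y":{"type":"number"},"z":{"type":"number"},"wx":{"type":"number"},"wy":{"type":"number"},"wz":{"type":"number"}}}},"grip":{"type":"number"},"force":{"type":"number"}},"required":["series"]}

```bash
mkdir -p pics
python3 - <<'E'
from plant import r
import cv2,numpy as np
s=r.state();print(s['time'],s['tool_pos'],np.round(s['orientation'],3),s['gripper_width'])
for n in('scene','top'):
    cv2.imwrite(f'pics/{n}0.png',r.camera(n));c=r.get_calibration(n)
    R=cv2.Rodrigues(np.array(c['rvec'],float))[0];print(n,np.round(c['camera_matrix'],1).tolist(),(-R.T@np.array(c['tvec']).ravel()).round(3),R.round(3).tolist())
print(r.get_calibration('wrist'),r.tcp_to_grasp)
E
```

```text
0.0 [0.14443406 0.53055985 0.30319898] [[-0.965  0.263 -0.   ]
 [ 0.263  0.965 -0.001]
 [ 0.    -0.001 -1.   ]] 0.08564535292816361
scene [[510.9, 0.0, 321.8], [0.0, 510.9, 233.6], [0.0, 0.0, 1.0]] [1.207 0.43  0.777] [[-0.488, 0.873, -0.007], [0.553, 0.303, -0.776], [-0.675, -0.383, -0.631]]
top [[480.6, 0.0, 320.2], [0.0, 480.6, 241.9], [0.0, 0.0, 1.0]] [0.372 0.013 0.952] [[-0.024, -0.999, 0.023], [-0.998, 0.023, -0.057], [0.057, -0.024, -0.998]]
{'camera_matrix': array([[407.86480911,   0.        , 319.35907794],
       [  0.        , 407.86480911, 237.91672369],
       [  0.        ,   0.        ,   1.        ]]), 'mount': array([[-2.61121249e-04, -9.59186711e-01, -2.82773381e-01,
         7.13082783e-02],
       [ 9.99999736e-01, -4.42392500e-04,  5.77196579e-04,
        -1.55692581e-04],
       [-6.78736111e-04, -2.82773156e-01,  9.59186573e-01,
        -6.98812421e-02],
       [ 0.00000000e+00,  0.00000000e+00,  0.00000000e+00,
         1.00000000e+00]])} 0.0539
```

View pics/top0.png

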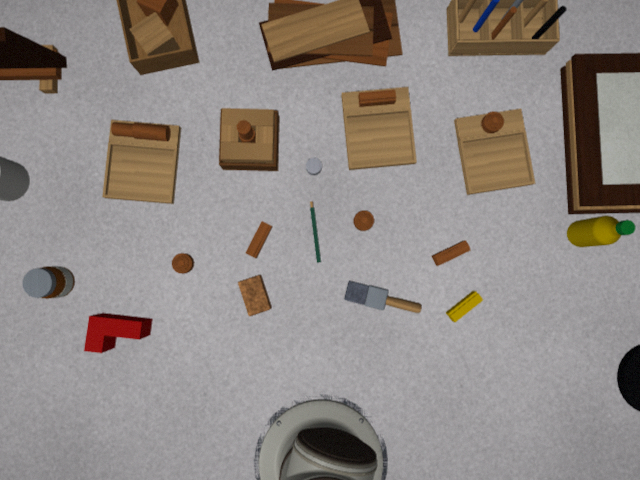

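View pics/scene0.png

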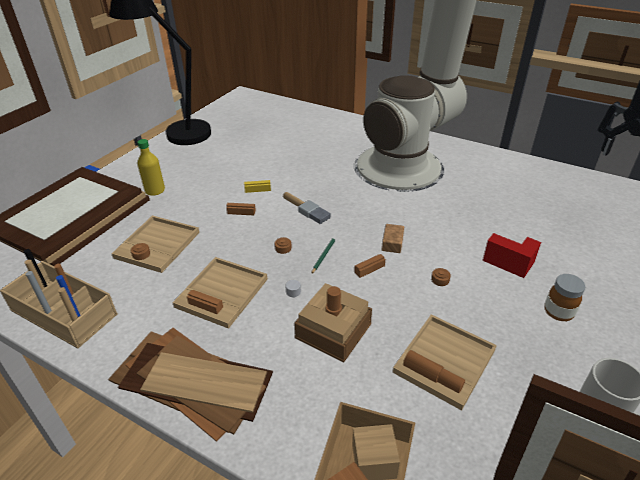

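The top view shows these things, at the pixels given:

| Thing | Pixels (top view) |
|---|---|
| Brown bars | (259,240), (451,253) |
| Rosettes | (182,263), (364,220) |
| Crate with spindle | (247,137) |
| Spindle tray | (143,162) |
| Bar tray | (379,128) |
| Rosette tray | (496,152) |

The yellow bar at (464,306) and the red corner at (117,332) are decoys. Both bars I chose are brown and match the description. The block at (255,295) is shorter and speckled, so it is not a bar. Next I'll fit models to the silhouettes in both cameras.

```bash
cat > fit.py <<'E'
import cv2,numpy as np,json
from scipy.optimize import minimize
def box(x0,x1,y0,y1,z0,z1): return np.array([[x,y,z] for x in(x0,x1) for y in(y0,y1) for z in(z0,z1)],float)
def cyl(rad,z0,z1):
    a=np.linspace(0,2*np.pi,40); return np.array([[rad*np.cos(t),rad*np.sin(t),z] for t in a for z in(z0,z1)])
M=dict(bar=[box(-35,35,-11,11,0,20),box(-35,35,-6,6,20,24)],ros=[cyl(20,0,18)],
 tray=[box(-55,99,-67,67,0,16)],crate=[box(-55,55,-55,55,0,45),box(-48,48,-48,48,45,66),cyl(13,66,111)],spin=[cyl(13,71,111)])
S=4
class Cam:
    def __init__(s,c,img):
        s.K=np.array(c['camera_matrix'],float);s.rv=np.array(c['rvec'],float);s.t=np.array(c['tvec'],float);s.img=img
    def proj(s,p): return cv2.projectPoints(np.asarray(p,float),s.rv,s.t,s.K,None)[0].reshape(-1,2)
    def ray(s,uv,z):
        R=cv2.Rodrigues(s.rv)[0];C=-R.T@s.t.ravel();d=R.T@np.linalg.inv(s.K)@[*uv,1];return C+d*(z-C[2])/d[2]
    def mask(s,model,p):
        m=np.zeros((480,640),np.uint8);c,n=np.cos(p[2]),np.sin(p[2])
        for h in model:
            w=h/1000@np.array([[c,n,0],[-n,c,0],[0,0,1]])+[p[0],p[1],0]
            cv2.fillConvexPoly(m,np.round(cv2.convexHull(s.proj(w).astype(np.float32))*16).astype(np.int32),1,cv2.LINE_8,4)
        return m
def iou(a,b): return (a&b).sum()/max(1,(a|b).sum())
def fit(cams,segs,kind,p0,z=0,grow=15):
    model=M[kind];rois=[cv2.dilate(c.mask(model,p0),np.ones((grow,grow))) for c in cams]
    f=lambda q:-sum(iou(c.mask(model,q*[1e-3,1e-3,1e-2]),g&r) for c,g,r in zip(cams,segs,rois))
    best=None
    q0=np.array(p0)*[1e3,1e3,1e2]
    o=minimize(f,q0,method='Nelder-Mead',options=dict(initial_simplex=q0+np.vstack([np.zeros(3),np.diag([6,6,15])]),xatol=.1,fatol=1e-4))
    q=o.x*[1e-3,1e-3,1e-2]
    return q,[round(iou(c.mask(model,q),g&r),3) for c,g,r in zip(cams,segs,rois)]
E
cat > meas.py <<'E'
from plant import r
from fit import *
cams=[Cam(r.get_calibration(n),cv2.imread(f'pics/{n}0.png')) for n in('top','scene')]
def segs(kind):
    o=[]
    for c in cams:
        h=cv2.cvtColor(c.img,cv2.COLOR_BGR2HSV)
        m=(h[...,1]>(125 if kind=='spin' else 60))
        o.append(m.astype(np.uint8))
    return o
init=dict(bar_a=('bar',(259,240),(271,222),(248,257)),bar_b=('bar',(451,253),(469,245),(433,261)),ros_a=('ros',(364,220)),ros_b=('ros',(182,263)),
 t_spin=('tray',(143,162),(147,122),(139,203)),t_bar=('tray',(379,128),(377,90),(382,168)),t_ros=('tray',(496,152),(489,114),(503,191)),crate=('crate',(249,140)))
out={};vis=[c.img.copy() for c in cams]
for n,(k,uv,*e) in init.items():
    p=cams[0].ray(uv,.012);yaw=0
    if e: d=cams[0].ray(e[0],.016)-cams[0].ray(e[1],.016);yaw=np.arctan2(d[1],d[0])
    p0=np.array([p[0],p[1],yaw])
    if k=='tray':p0[:2]-=.022*np.array([np.cos(yaw),np.sin(yaw)])
    if n=='crate': p0[:2]=cams[0].ray(uv,.05)[:2]
    q,i=fit(cams,segs(k),k,p0);out[n]=q.tolist()
    print(n,p0.round(4),q.round(4),np.degrees(q[2]).round(1),i,'reach',np.hypot(*q[:2]).round(3))
    for c,v in zip(cams,vis):
        cv2.drawContours(v,cv2.findContours(c.mask(M[k],q),cv2.RETR_EXTERNAL,cv2.CHAIN_APPROX_NONE)[0],-1,(255,0,255),1)
json.dump(out,open('poses.json','w'))
a=cv2.resize(vis[0][70:320,90:550],(800,435));cv2.imwrite('pics/fit_top.png',a)
cv2.imwrite('pics/fit_scene.png',cv2.resize(vis[1][160:420,100:510],(800,507)))
E
python3 meas.py
```

```text
bar_a [ 0.4324  0.11   -0.5981] [ 0.4332  0.1109 -0.4598] -26.3 [np.float64(0.876), np.float64(0.826)] reach 0.447
bar_b [ 0.3981 -0.2666 -1.1811] [ 0.3983 -0.2659 -1.1686] -67.0 [np.float64(0.894), np.float64(0.853)] reach 0.479
ros_a [ 0.4671 -0.0968  0.    ] [ 0.465  -0.0965 -0.002 ] -0.1 [np.float64(0.849), np.float64(0.832)] reach 0.475
ros_b [0.3911 0.2598 0.    ] [0.3912 0.2598 0.1062] 6.1 [np.float64(0.841), np.float64(0.848)] reach 0.47
t_spin [ 0.569   0.3364 -0.1   ] [ 0.5696  0.3404 -0.1107] -6.3 [np.float64(0.954), np.float64(0.961)] reach 0.664
t_bar [ 0.6285 -0.1329  0.0318] [ 0.6286 -0.1326  0.0585] 3.4 [np.float64(0.96), np.float64(0.955)] reach 0.642
t_ros [ 0.5759 -0.3681  0.1344] [ 0.5779 -0.3653  0.129 ] 7.4 [np.float64(0.962), np.float64(0.947)] reach 0.684
crate [0.6204 0.1217 0.    ] [ 0.6269  0.1246 -0.0063] -0.4 [np.float64(0.947), np.float64(0.958)] reach 0.639
```

View pics/fit_top.png

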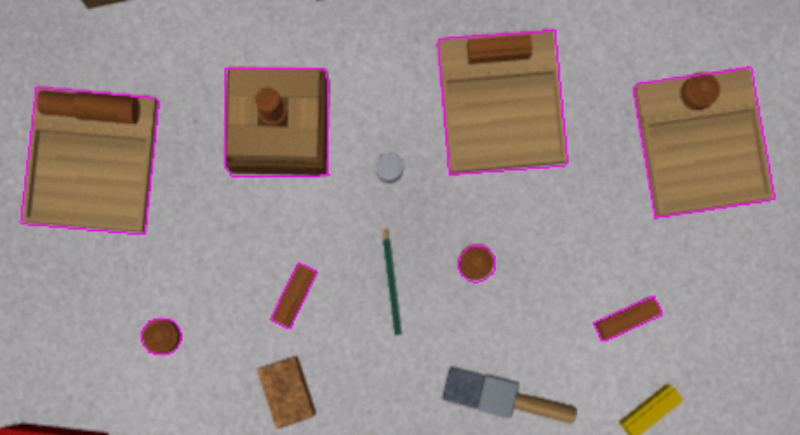

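View pics/fit_scene.png

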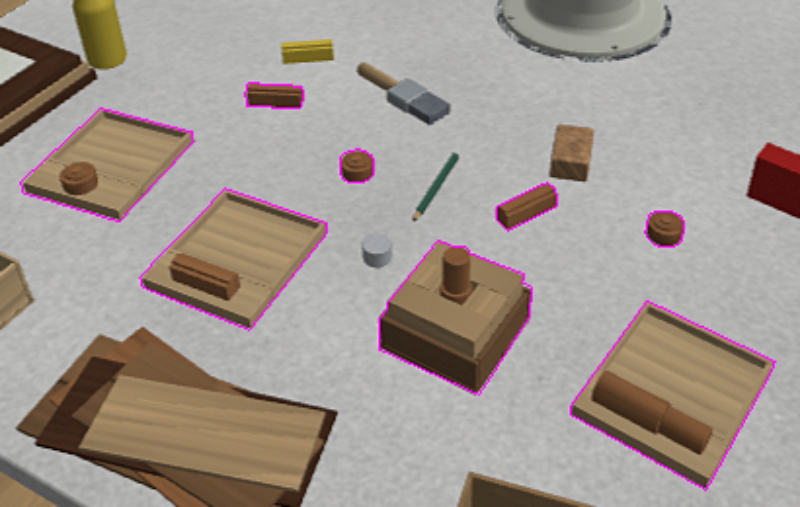

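All the fits line up with the pictures: overlap is 0.95–0.96 on the trays and crate, the sizes match, and the reach is fine. The move planner comes next.

```bash
cat > plan.py <<'E'
from plant import r
import numpy as np,json
P=json.load(open('poses.json'))
def th():
    R=np.array(r.state()['orientation']);return np.degrees(np.arctan2(R[1,0],R[0,0]))
def intray(t,x,y,yaw=0):
    q=P[t];c,s=np.cos(q[2]),np.sin(q[2]);return q[0]+c*x-s*y,q[1]+s*x+c*y
def plan(*W):
    "waypoints (x,y,z,theta): TCP; prints the leg in tool axes, cm and rad"
    s=r.state();R=np.array(s['orientation']);p=np.array(s['tool_pos'])
    print('t',round(s['time'],2),'q',np.round(s['qpos'],1),'p',p.round(4),'th',round(th(),1),'w',round(s['gripper_width'],4),'F',np.round(s['ft_force'],1),'ff',np.round(s['finger_force'],1))
    for w in W:
        t=np.array(w[:3]);a=np.radians(w[3]);Rn=np.array([[np.cos(a),np.sin(a),0],[np.sin(a),-np.cos(a),0],[0,0,-1]])
        import cv2
        d=R.T@(t-p)*100;v=cv2.Rodrigues(R.T@Rn)[0].ravel()
        print(np.round(w,4),'-> shift',d.round(2),'rot',v.round(3),'rows>=',round(max(np.linalg.norm(d)/4.17,np.degrees(np.linalg.norm(v))/7.16),1))
        R,p=Rn,t
E
python3 - <<'E'
from plan import *
a=P['ros_b'];plan((.29,.37,.22,164),(a[0],a[1],.13,164),(a[0],a[1],.076,164))
E
```

```text
t 0.1 q [74.8  5.  10.  95.1 -0.  90. ] p [0.1444 0.5306 0.3033] th 164.8 w 0.0852 F [-0.2  0.3 -0.2] ff 0.0
[  0.29   0.37   0.22 164.  ] -> shift [-18.26 -11.66   8.34] rot [-0.001  0.     0.013] rows>= 5.6
[3.912e-01 2.598e-01 1.300e-01 1.640e+02] -> shift [-12.77  -7.8    9.  ] rot [0. 0. 0.] rows>= 4.2
[3.912e-01 2.598e-01 7.600e-02 1.640e+02] -> shift [0.  0.  5.4] rot [0. 0. 0.] rows>= 1.3
```

{"method": "move_arm", "body": {"series": [{"x":-2.2,"y":-1.5,"z":1},{"x":-4.6,"y":-2.9,"z":2.1},{"x":-6.9,"y":-4.4,"z":3.1},{"x":-9.1,"y":-5.8,"z":4.2},{"x":-11.4,"y":-7.3,"z":5.2},{"x":-13.7,"y":-8.7,"z":6.3},{"x":-16,"y":-10.2,"z":7.3},{"x":-18.3,"y":-11.7,"z":8.3}], "grip": 0}}

```text
schema error: expected keys x, y, z, wx, wy, wz
```

{"method": "move_arm", "body": {"series": [{"x":-2.2,"y":-1.3,"z":1.5},{"x":-4.3,"y":-2.6,"z":3},{"x":-6.4,"y":-3.9,"z":4.5},{"x":-8.5,"y":-5.2,"z":6},{"x":-10.7,"y":-6.5,"z":7.5},{"x":-12,"y":-7.3,"z":8.5},{"x":-12.8,"y":-7.8,"z":9},{"x":-12.8,"y":-7.8,"z":9}]}}

```text
schema error: expected keys x, y, z, wx, wy, wz
```

Run:
```python
from plan import *
a=P['ros_b'];plan((a[0],a[1],.076,164.8))
```

```text
t 0.1 q [74.8  5.  10.  95.1 -0.  90. ] p [0.1444 0.5306 0.3033] th 164.8 w 0.0852 F [-0.2  0.3 -0.2] ff 0.0
[3.912e-01 2.598e-01 7.600e-02 1.648e+02] -> shift [-30.93 -19.62  22.75] rot [-0.001  0.    -0.   ] rows>= 10.3
```

{"method": "move_arm", "body": {"series": [{"x":-2.3,"y":-1.5,"z":1,"wx":0,"wy":0,"wz":0},{"x":-5.5,"y":-3.5,"z":2.5,"wx":0,"wy":0,"wz":0},{"x":-8.7,"y":-5.5,"z":4,"wx":0,"wy":0,"wz":0},{"x":-11.9,"y":-7.6,"z":5.4,"wx":0,"wy":0,"wz":0},{"x":-15.1,"y":-9.6,"z":6.9,"wx":0,"wy":0,"wz":0},{"x":-18.3,"y":-11.7,"z":8.3,"wx":0,"wy":0,"wz":0}], "grip": 0}}

```text
time: 0.6
tool_pos: [0.2909, 0.3682, 0.2198]
orientation: [[-0.965, 0.262, -0.0], [0.262, 0.965, -0.0], [0.0, -0.0, -1.0]]
ft_force: [0.6, -0.0, 0.1]
gripper_width: 0.0852
finger_force: 0.0
```

{"method": "move_arm", "body": {"series": [{"x":-2.5,"y":-1.6,"z":1.8,"wx":0,"wy":0,"wz":0},{"x":-5,"y":-3.2,"z":3.6,"wx":0,"wy":0,"wz":0},{"x":-7.5,"y":-4.8,"z":5.4,"wx":0,"wy":0,"wz":0},{"x":-10,"y":-6.4,"z":7.2,"wx":0,"wy":0,"wz":0},{"x":-12.6,"y":-7.9,"z":9,"wx":0,"wy":0,"wz":0},{"x":-12.6,"y":-7.9,"z":9,"wx":0,"wy":0,"wz":0}]}}

```text
time: 1.1
tool_pos: [0.3922, 0.2567, 0.1271]
orientation: [[-0.964, 0.266, -0.003], [0.266, 0.964, -0.004], [0.002, -0.004, -1.0]]
ft_force: [0.5, 0.4, -0.9]
gripper_width: 0.0855
finger_force: 0.0
```

Run:
```python
from plan import *
a=P['ros_b'];plan((a[0],a[1],.076,164.8))
import cv2;cv2.imwrite('pics/w1.png',r.camera('wrist'))
```

```text
t 1.1 q [ 33.2  -5.6 -20.   75.8  -0.1  48.7] p [0.3922 0.2567 0.1271] th 164.6 w 0.0855 F [ 0.5  0.4 -0.9] ff 0.0
[3.912e-01 2.598e-01 7.600e-02 1.648e+02] -> shift [0.16 0.3  5.11] rot [-0.004 -0.002 -0.004] rows>= 1.2
```

View pics/w1.png

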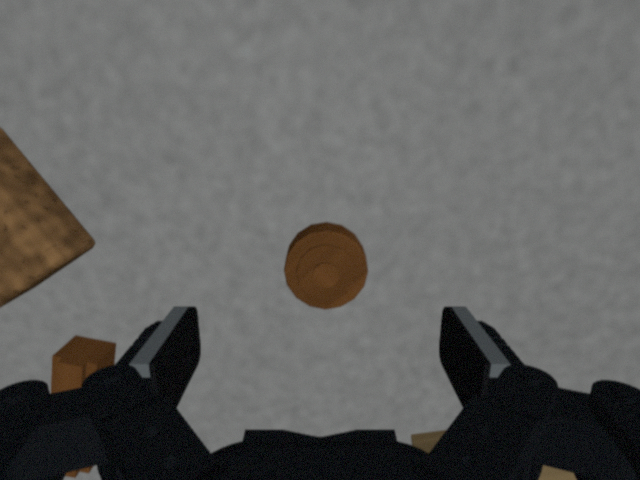

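The wrist view shows rosette_b centred between the fingers at (326,265), with clear bench around it. I'll go down and grip it.

{"method": "move_arm", "body": {"series": [{"x":0,"y":0,"z":2,"wx":0,"wy":0,"wz":0},{"x":0,"y":0,"z":4,"wx":0,"wy":0,"wz":0},{"x":0,"y":0,"z":5.4,"wx":0,"wy":0,"wz":0},{"x":0,"y":0,"z":5.4,"wx":0,"wy":0,"wz":0},{"x":0,"y":0,"z":5.4,"wx":0,"wy":0,"wz":0}]}}

```text
time: 1.57
tool_pos: [0.3906, 0.2608, 0.0771]
orientation: [[-0.965, 0.262, -0.001], [0.262, 0.965, -0.0], [0.001, -0.001, -1.0]]
ft_force: [0.3, -0.1, 0.9]
gripper_width: 0.0859
finger_force: 0.0
```

{"method": "move_arm", "body": {"series": [{"x":0,"y":0,"z":0,"wx":0,"wy":0,"wz":0},{"x":0,"y":0,"z":0,"wx":0,"wy":0,"wz":0},{"x":0,"y":0,"z":0,"wx":0,"wy":0,"wz":0},{"x":0,"y":0,"z":0,"wx":0,"wy":0,"wz":0},{"x":0,"y":0,"z":0,"wx":0,"wy":0,"wz":0},{"x":0,"y":0,"z":0,"wx":0,"wy":0,"wz":0},{"x":0,"y":0,"z":0,"wx":0,"wy":0,"wz":0},{"x":0,"y":0,"z":0,"wx":0,"wy":0,"wz":0}], "grip": 1, "force": 30}}

```text
time: 2.23
tool_pos: [0.3915, 0.2607, 0.078]
orientation: [[-0.965, 0.263, 0.001], [0.263, 0.965, 0.001], [-0.001, 0.001, -1.0]]
ft_force: [-1.4, -0.4, 5.7]
gripper_width: 0.0385
finger_force: 29.7
```

Run:
```python
from plan import *
x,y=intray('t_ros',-.005,-.03); x2,y2=intray('t_ros',-.005,.03);print(x2,y2)
# tool y along tray y: theta 7.4+180
plan((.39,.26,.22,165),(.46,0.0,.25,171),((.46+x)/2,y/2,.25,178),(x,y,.2,187.4),(x,y,.083,187.4))
```

```text
0.5690914395830926 -0.33621055745297246
t 2.23 q [ 33.7  -4.1 -24.2  69.8   0.   48.9] p [0.3915 0.2607 0.078 ] th 164.8 w 0.0385 F [-1.4 -0.4  5.7] ff 29.7
[  0.39   0.26   0.22 165.  ] -> shift [  0.11  -0.09 -14.2 ] rot [ 0.001  0.001 -0.004] rows>= 3.4
[  0.46   0.     0.25 171.  ] -> shift [-13.49 -23.3   -3.  ] rot [ 0.     0.    -0.105] rows>= 6.5
[  0.5184  -0.1979   0.25   178.    ] -> shift [ -8.86 -18.63   0.  ] rot [ 0.     0.    -0.122] rows>= 4.9
[  0.5768  -0.3957   0.2    187.4   ] -> shift [ -6.53 -19.57   5.  ] rot [ 0.     0.    -0.164] rows>= 5.1
[ 5.768e-01 -3.957e-01  8.300e-02  1.874e+02] -> shift [ 0.   0.  11.7] rot [0. 0. 0.] rows>= 2.8
```

{"method": "move_arm", "body": {"series": [{"x":0,"y":0,"z":-1.5,"wx":0,"wy":0,"wz":0},{"x":0,"y":0,"z":-4.5,"wx":0,"wy":0,"wz":0},{"x":0,"y":0,"z":-7.5,"wx":0,"wy":0,"wz":0},{"x":0,"y":0,"z":-10.5,"wx":0,"wy":0,"wz":0},{"x":0,"y":0,"z":-13,"wx":0,"wy":0,"wz":0},{"x":0,"y":0,"z":-14.4,"wx":0,"wy":0,"wz":0},{"x":0,"y":0,"z":-14.4,"wx":0,"wy":0,"wz":0}]}}

```text
time: 2.82
tool_pos: [0.3921, 0.261, 0.2248]
orientation: [[-0.965, 0.263, 0.005], [0.263, 0.965, 0.003], [-0.004, 0.004, -1.0]]
ft_force: [0.4, 0.6, 0.0]
gripper_width: 0.0384
finger_force: 30.3
```

{"method": "move_arm", "body": {"series": [{"x":-1,"y":-1.7,"z":-0.4,"wx":0,"wy":0,"wz":0},{"x":-2.8,"y":-4.9,"z":-0.7,"wx":0,"wy":0,"wz":-0.02},{"x":-4.7,"y":-8.1,"z":-1,"wx":0,"wy":0,"wz":-0.03},{"x":-6.6,"y":-11.3,"z":-1.5,"wx":0,"wy":0,"wz":-0.05},{"x":-8.5,"y":-14.6,"z":-2,"wx":0,"wy":0,"wz":-0.07},{"x":-10.3,"y":-17.8,"z":-2.5,"wx":0,"wy":0,"wz":-0.08},{"x":-12,"y":-20.7,"z":-2.8,"wx":0,"wy":0,"wz":-0.09},{"x":-13.5,"y":-23.3,"z":-3,"wx":0,"wy":0,"wz":-0.105}]}}

```text
time: 3.48
tool_pos: [0.4603, -0.002, 0.2506]
orientation: [[-0.987, 0.16, -0.0], [0.16, 0.987, -0.0], [0.0, -0.0, -1.0]]
ft_force: [0.2, -0.6, -0.6]
gripper_width: 0.0383
finger_force: 30.3
```

{"method": "move_arm", "body": {"series": [{"x":-1.3,"y":-2.6,"z":0,"wx":0,"wy":0,"wz":-0.02},{"x":-2.6,"y":-5.4,"z":0,"wx":0,"wy":0,"wz":-0.04},{"x":-4,"y":-8.3,"z":0,"wx":0,"wy":0,"wz":-0.06},{"x":-5.4,"y":-11.3,"z":0,"wx":0,"wy":0,"wz":-0.08},{"x":-7,"y":-14.7,"z":0,"wx":0,"wy":0,"wz":-0.1},{"x":-8.2,"y":-17.2,"z":0,"wx":0,"wy":0,"wz":-0.12},{"x":-8.9,"y":-18.6,"z":0,"wx":0,"wy":0,"wz":-0.122}]}}

```text
time: 4.07
tool_pos: [0.5184, -0.2004, 0.2495]
orientation: [[-0.999, 0.04, -0.001], [0.04, 0.999, 0.0], [0.001, 0.0, -1.0]]
ft_force: [0.5, 0.1, -0.1]
gripper_width: 0.0387
finger_force: 30.3
```

{"method": "move_arm", "body": {"series": [{"x":-0.9,"y":-2.8,"z":0.5,"wx":0,"wy":0,"wz":-0.03},{"x":-2,"y":-5.9,"z":1.4,"wx":0,"wy":0,"wz":-0.05},{"x":-3,"y":-9,"z":2.2,"wx":0,"wy":0,"wz":-0.08},{"x":-4.1,"y":-12.3,"z":3,"wx":0,"wy":0,"wz":-0.1},{"x":-5.2,"y":-15.5,"z":4,"wx":0,"wy":0,"wz":-0.13},{"x":-6,"y":-18,"z":4.6,"wx":0,"wy":0,"wz":-0.15},{"x":-6.5,"y":-19.5,"z":5,"wx":0,"wy":0,"wz":-0.164},{"x":-6.5,"y":-19.5,"z":5,"wx":0,"wy":0,"wz":-0.164}]}}

```text
time: 4.73
tool_pos: [0.5755, -0.3972, 0.1976]
orientation: [[-0.992, -0.123, -0.003], [-0.123, 0.992, 0.002], [0.003, 0.002, -1.0]]
ft_force: [0.7, -0.7, 0.4]
gripper_width: 0.0383
finger_force: 30.3
```

Run:
```python
from plan import *
x,y=intray('t_ros',-.005,-.03)
plan((x,y,.083,187.4))
```

```text
t 4.73 q [-34.6  25.5  23.1  87.9  -0.  -41.7] p [ 0.5755 -0.3972  0.1976] th -172.9 w 0.0383 F [ 0.7 -0.7  0.4] ff 30.3
[ 5.768e-01 -3.957e-01  8.300e-02  1.874e+02] -> shift [-0.18  0.11 11.46] rot [ 0.002 -0.003 -0.006] rows>= 2.7
```

{"method": "move_arm", "body": {"series": [{"x":0,"y":0,"z":2.5,"wx":0,"wy":0,"wz":0},{"x":0,"y":0,"z":5.5,"wx":0,"wy":0,"wz":0},{"x":0,"y":0,"z":8,"wx":0,"wy":0,"wz":0},{"x":0,"y":0,"z":10,"wx":0,"wy":0,"wz":0},{"x":0,"y":0,"z":11,"wx":0,"wy":0,"wz":0},{"x":0,"y":0,"z":11.5,"wx":0,"wy":0,"wz":0},{"x":0,"y":0,"z":11.5,"wx":0,"wy":0,"wz":0},{"x":0,"y":0,"z":11.5,"wx":0,"wy":0,"wz":0}]}}

```text
time: 5.4
tool_pos: [0.5761, -0.395, 0.0872]
orientation: [[-0.992, -0.125, 0.001], [-0.125, 0.992, -0.001], [-0.001, -0.001, -1.0]]
ft_force: [-0.6, -0.0, -0.5]
gripper_width: 0.0387
finger_force: 30.3
```

Run:
```python
from plan import *
x,y=intray('t_ros',-.005,-.03)
plan((x,y,.083,187.4))
```

```text
t 5.4 q [-34.4  26.3  12.1  75.7   0.  -41.6] p [ 0.5761 -0.395   0.0872] th -172.8 w 0.0387 F [-0.6 -0.  -0.5] ff 30.3
[ 5.768e-01 -3.957e-01  8.300e-02  1.874e+02] -> shift [-0.06 -0.08  0.42] rot [-0.001  0.001 -0.004] rows>= 0.1
```

{"method": "move_arm", "body": {"series": [{"x":0,"y":0,"z":0.2,"wx":0,"wy":0,"wz":0},{"x":0,"y":0,"z":0.4,"wx":0,"wy":0,"wz":0},{"x":0,"y":0,"z":0.4,"wx":0,"wy":0,"wz":0},{"x":0,"y":0,"z":0.4,"wx":0,"wy":0,"wz":0}]}}

```text
time: 5.73
tool_pos: [0.5762, -0.3955, 0.0831]
orientation: [[-0.992, -0.125, 0.002], [-0.125, 0.992, -0.001], [-0.002, -0.001, -1.0]]
ft_force: [1.3, -0.1, 3.7]
gripper_width: 0.0385
finger_force: 30.7
```

{"method": "move_arm", "body": {"series": [{"x":0,"y":0,"z":0,"wx":0,"wy":0,"wz":0},{"x":0,"y":0,"z":0,"wx":0,"wy":0,"wz":0},{"x":0,"y":0,"z":0,"wx":0,"wy":0,"wz":0},{"x":0,"y":0,"z":0,"wx":0,"wy":0,"wz":0}], "grip": 0.35}}

```text
time: 6.07
tool_pos: [0.5754, -0.3936, 0.0814]
orientation: [[-0.992, -0.126, -0.001], [-0.126, 0.992, 0.003], [0.001, 0.003, -1.0]]
ft_force: [0.5, 7.1, 2.1]
gripper_width: 0.0554
finger_force: 3.6
```

{"method": "move_arm", "body": {"series": [{"x":0,"y":0,"z":-1.5,"wx":0,"wy":0,"wz":0},{"x":0,"y":0,"z":-4,"wx":0,"wy":0,"wz":0},{"x":0,"y":0,"z":-7,"wx":0,"wy":0,"wz":0},{"x":0,"y":0,"z":-9.5,"wx":0,"wy":0,"wz":0},{"x":0,"y":0,"z":-11,"wx":0,"wy":0,"wz":0},{"x":0,"y":0,"z":-11.8,"wx":0,"wy":0,"wz":0},{"x":0,"y":0,"z":-11.8,"wx":0,"wy":0,"wz":0}]}}

```text
time: 6.65
tool_pos: [0.576, -0.3954, 0.2017]
orientation: [[-0.992, -0.125, 0.002], [-0.125, 0.992, -0.001], [-0.002, -0.002, -1.0]]
ft_force: [-0.2, 0.3, 0.1]
gripper_width: 0.0558
finger_force: 0.0
```

Run:
```python
from plan import *
a=P['ros_a'];x,y=intray('t_ros',-.005,.03)
plan((.51,-.24,.2,182),(a[0],a[1],.13,180),(a[0],a[1],.077,180),(a[0],a[1],.2,180),(.51,-.24,.2,182),(x,y,.2,187.4),(x,y,.085,187.4))
```

```text
t 6.65 q [-34.5  25.1  23.1  87.8  -0.  -41.6] p [ 0.576  -0.3954  0.2017] th -172.8 w 0.0558 F [-0.2  0.3  0.1] ff 0.0
[  0.51  -0.24   0.2  182.  ] -> shift [ 4.61 16.24  0.14] rot [-0.002  0.002  0.09 ] rows>= 4.0
[ 4.65e-01 -9.65e-02  1.30e-01  1.80e+02] -> shift [ 3.99 14.5   7.  ] rot [0.    0.    0.035] rows>= 4.0
[ 4.65e-01 -9.65e-02  7.70e-02  1.80e+02] -> shift [0.  0.  5.3] rot [0. 0. 0.] rows>= 1.3
[ 4.65e-01 -9.65e-02  2.00e-01  1.80e+02] -> shift [  0.    0.  -12.3] rot [0. 0. 0.] rows>= 2.9
[  0.51  -0.24   0.2  182.  ] -> shift [ -4.5  -14.35   0.  ] rot [ 0.     0.    -0.035] rows>= 3.6
[  0.5691  -0.3362   0.2    187.4   ] -> shift [-5.57 -9.82  0.  ] rot [ 0.     0.    -0.094] rows>= 2.7
[ 5.691e-01 -3.362e-01  8.500e-02  1.874e+02] -> shift [ 0.   0.  11.5] rot [0. 0. 0.] rows>= 2.8
```

Run:
```python
from plan import *
a=P['ros_a'];x,y=intray('t_ros',0,.03)
plan((.51,-.24,.2,142),(a[0],a[1],.13,97.4),(a[0],a[1],.077,97.4),(a[0],a[1],.2,97.4),(.51,-.24,.2,97.4),(x,y,.2,97.4),(x,y,.085,97.4))
```

```text
t 6.65 q [-34.5  25.1  23.1  87.8  -0.  -41.6] p [ 0.576  -0.3954  0.2017] th -172.8 w 0.0558 F [-0.2  0.3  0.1] ff 0.0
[  0.51  -0.24   0.2  142.  ] -> shift [ 4.61 16.24  0.14] rot [-0.001  0.002  0.788] rows>= 6.3
[ 4.65e-01 -9.65e-02  1.30e-01  9.74e+01] -> shift [12.38  8.54  7.  ] rot [0.    0.    0.778] rows>= 6.2
[ 4.65e-01 -9.65e-02  7.70e-02  9.74e+01] -> shift [0.  0.  5.3] rot [0. 0. 0.] rows>= 1.3
[ 4.65e-01 -9.65e-02  2.00e-01  9.74e+01] -> shift [  0.    0.  -12.3] rot [0. 0. 0.] rows>= 2.9
[ 0.51 -0.24  0.2  97.4 ] -> shift [-14.81   2.61   0.  ] rot [0. 0. 0.] rows>= 3.6
[ 0.574  -0.3356  0.2    97.4   ] -> shift [-10.3    5.12   0.  ] rot [0. 0. 0.] rows>= 2.8
[ 5.740e-01 -3.356e-01  8.500e-02  9.740e+01] -> shift [ 0.   0.  11.5] rot [0. 0. 0.] rows>= 2.8
```

{"method": "move_arm", "body": {"series": [{"x":0.4,"y":1.5,"z":0,"wx":0,"wy":0,"wz":0.08},{"x":1,"y":3.6,"z":0,"wx":0,"wy":0,"wz":0.18},{"x":1.6,"y":5.8,"z":0,"wx":0,"wy":0,"wz":0.28},{"x":2.3,"y":8,"z":0,"wx":0,"wy":0,"wz":0.39},{"x":2.9,"y":10.2,"z":0,"wx":0,"wy":0,"wz":0.5},{"x":3.5,"y":12.4,"z":0,"wx":0,"wy":0,"wz":0.6},{"x":4.1,"y":14.5,"z":0,"wx":0,"wy":0,"wz":0.7},{"x":4.6,"y":16.2,"z":0,"wx":0,"wy":0,"wz":0.79}], "grip": 0}}

```text
time: 7.32
tool_pos: [0.5085, -0.2386, 0.1979]
orientation: [[-0.784, 0.621, -0.003], [0.621, 0.784, 0.001], [0.003, -0.001, -1.0]]
ft_force: [0.2, 0.4, 0.2]
gripper_width: 0.085
finger_force: 0.0
```

{"method": "move_arm", "body": {"series": [{"x":1.7,"y":1.2,"z":0.8,"wx":0,"wy":0,"wz":0.11},{"x":3.5,"y":2.4,"z":1.8,"wx":0,"wy":0,"wz":0.22},{"x":5.3,"y":3.6,"z":2.8,"wx":0,"wy":0,"wz":0.33},{"x":7.1,"y":4.9,"z":3.8,"wx":0,"wy":0,"wz":0.45},{"x":8.9,"y":6.2,"z":4.8,"wx":0,"wy":0,"wz":0.56},{"x":10.7,"y":7.4,"z":6,"wx":0,"wy":0,"wz":0.67},{"x":12.4,"y":8.5,"z":7,"wx":0,"wy":0,"wz":0.778},{"x":12.4,"y":8.5,"z":7,"wx":0,"wy":0,"wz":0.778}]}}

```text
time: 7.98
tool_pos: [0.4619, -0.0941, 0.1262]
orientation: [[-0.123, 0.992, -0.006], [0.992, 0.123, 0.002], [0.003, -0.006, -1.0]]
ft_force: [-0.5, -0.1, 0.1]
gripper_width: 0.0851
finger_force: 0.0
```

{"method": "move_arm", "body": {"series": [{"x":0,"y":0,"z":0,"wx":0,"wy":0,"wz":0},{"x":0,"y":0,"z":0,"wx":0,"wy":0,"wz":0}]}}

```text
time: 8.15
tool_pos: [0.4646, -0.097, 0.1294]
orientation: [[-0.13, 0.991, -0.001], [0.991, 0.13, -0.0], [-0.0, -0.001, -1.0]]
ft_force: [-0.1, 0.3, -0.6]
gripper_width: 0.0854
finger_force: 0.0
```

Run:
```python
from plan import *
a=P['ros_a'];plan((a[0],a[1],.077,97.4))
```

```text
t 8.15 q [-11.8  -5.1 -19.3  75.8  -0.   70.7] p [ 0.4646 -0.097   0.1294] th 97.5 w 0.0854 F [-0.1  0.3 -0.6] ff 0.0
[ 4.65e-01 -9.65e-02  7.70e-02  9.74e+01] -> shift [0.04 0.05 5.24] rot [-0.001  0.     0.002] rows>= 1.3
```

{"method": "move_arm", "body": {"series": [{"x":0,"y":0,"z":2,"wx":0,"wy":0,"wz":0},{"x":0,"y":0,"z":4,"wx":0,"wy":0,"wz":0},{"x":0,"y":0,"z":5.2,"wx":0,"wy":0,"wz":0},{"x":0,"y":0,"z":5.2,"wx":0,"wy":0,"wz":0},{"x":0,"y":0,"z":5.2,"wx":0,"wy":0,"wz":0}]}}

```text
time: 8.57
tool_pos: [0.4645, -0.0972, 0.0777]
orientation: [[-0.128, 0.992, -0.001], [0.992, 0.128, 0.0], [0.0, -0.001, -1.0]]
ft_force: [-0.0, -0.2, 0.2]
gripper_width: 0.0852
finger_force: 0.0
```

{"method": "move_arm", "body": {"series": [{"x":0,"y":0,"z":0,"wx":0,"wy":0,"wz":0},{"x":0,"y":0,"z":0,"wx":0,"wy":0,"wz":0},{"x":0,"y":0,"z":0,"wx":0,"wy":0,"wz":0},{"x":0,"y":0,"z":0,"wx":0,"wy":0,"wz":0},{"x":0,"y":0,"z":0,"wx":0,"wy":0,"wz":0},{"x":0,"y":0,"z":0,"wx":0,"wy":0,"wz":0},{"x":0,"y":0,"z":0,"wx":0,"wy":0,"wz":0},{"x":0,"y":0,"z":0,"wx":0,"wy":0,"wz":0}], "grip": 1, "force": 30}}

```text
time: 9.23
tool_pos: [0.465, -0.0968, 0.0789]
orientation: [[-0.128, 0.992, 0.001], [0.992, 0.128, -0.0], [-0.001, 0.001, -1.0]]
ft_force: [-0.9, 0.3, 5.7]
gripper_width: 0.0389
finger_force: 29.8
```

{"method": "move_arm", "body": {"series": [{"x":0,"y":0,"z":-1.5,"wx":0,"wy":0,"wz":0},{"x":0,"y":0,"z":-4.5,"wx":0,"wy":0,"wz":0},{"x":0,"y":0,"z":-7.5,"wx":0,"wy":0,"wz":0},{"x":0,"y":0,"z":-10,"wx":0,"wy":0,"wz":0},{"x":0,"y":0,"z":-11.6,"wx":0,"wy":0,"wz":0},{"x":0,"y":0,"z":-12.2,"wx":0,"wy":0,"wz":0}]}}

```text
time: 9.73
tool_pos: [0.4655, -0.0969, 0.203]
orientation: [[-0.128, 0.992, 0.004], [0.992, 0.128, -0.001], [-0.001, 0.004, -1.0]]
ft_force: [0.1, 0.7, 0.6]
gripper_width: 0.0385
finger_force: 30.3
```

{"method": "move_arm", "body": {"series": [{"x":-1.5,"y":0.3,"z":0,"wx":0,"wy":0,"wz":0},{"x":-4.5,"y":0.8,"z":0,"wx":0,"wy":0,"wz":0},{"x":-7.7,"y":1.4,"z":0,"wx":0,"wy":0,"wz":0},{"x":-10.9,"y":1.9,"z":0,"wx":0,"wy":0,"wz":0},{"x":-13.4,"y":2.4,"z":0,"wx":0,"wy":0,"wz":0},{"x":-14.8,"y":2.6,"z":0,"wx":0,"wy":0,"wz":0}]}}

```text
time: 10.23
tool_pos: [0.5096, -0.2424, 0.1986]
orientation: [[-0.126, 0.992, -0.001], [0.992, 0.126, 0.0], [0.0, -0.001, -1.0]]
ft_force: [0.3, 0.4, 0.0]
gripper_width: 0.0386
finger_force: 30.3
```

{"method": "move_arm", "body": {"series": [{"x":-1.5,"y":0.7,"z":0,"wx":0,"wy":0,"wz":0},{"x":-4,"y":2,"z":0,"wx":0,"wy":0,"wz":0},{"x":-6.5,"y":3.3,"z":0,"wx":0,"wy":0,"wz":0},{"x":-8.5,"y":4.3,"z":0,"wx":0,"wy":0,"wz":0},{"x":-10.3,"y":5.1,"z":0,"wx":0,"wy":0,"wz":0},{"x":-10.3,"y":5.1,"z":0,"wx":0,"wy":0,"wz":0},{"x":-10.3,"y":5.1,"z":0,"wx":0,"wy":0,"wz":0}]}}

```text
time: 10.82
tool_pos: [0.5729, -0.3358, 0.1986]
orientation: [[-0.127, 0.992, -0.002], [0.992, 0.127, 0.001], [0.001, -0.002, -1.0]]
ft_force: [-0.2, 0.7, 0.1]
gripper_width: 0.0382
finger_force: 30.3
```

Run:
```python
from plan import *
x,y=intray('t_ros',0,.03)
plan((x,y,.084,97.4))
import cv2;cv2.imwrite('pics/w2.png',r.camera('wrist'))
```

```text
t 10.82 q [-30.4  20.2  16.3  86.2   0.   52.3] p [ 0.5729 -0.3358  0.1986] th 97.3 w 0.0382 F [-0.2  0.7  0.1] ff 30.3
[ 5.740e-01 -3.356e-01  8.400e-02  9.740e+01] -> shift [-0.    0.13 11.46] rot [-0.002 -0.001 -0.002] rows>= 2.7
```

View pics/w2.png

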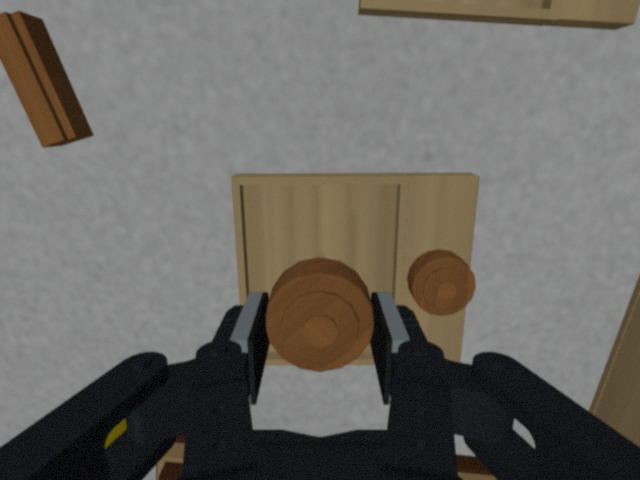

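The wrist view shows rosette_a held level at (320,315), over the tray with the sample rosette at (442,282). Rosette_b is hidden below it. I'll set this one down.

{"method": "move_arm", "body": {"series": [{"x":0,"y":0,"z":2.5,"wx":0,"wy":0,"wz":0},{"x":0,"y":0,"z":5.5,"wx":0,"wy":0,"wz":0},{"x":0,"y":0,"z":8,"wx":0,"wy":0,"wz":0},{"x":0,"y":0,"z":10,"wx":0,"wy":0,"wz":0},{"x":0,"y":0,"z":11,"wx":0,"wy":0,"wz":0},{"x":0,"y":0,"z":11.5,"wx":0,"wy":0,"wz":0},{"x":0,"y":0,"z":11.6,"wx":0,"wy":0,"wz":0},{"x":0,"y":0,"z":11.6,"wx":0,"wy":0,"wz":0}]}}

```text
time: 11.53
tool_pos: [0.5733, -0.3355, 0.0851]
orientation: [[-0.128, 0.992, 0.001], [0.992, 0.128, -0.001], [-0.001, 0.001, -1.0]]
ft_force: [0.9, 0.0, -0.2]
gripper_width: 0.0385
finger_force: 30.3
```

{"method": "move_arm", "body": {"series": [{"x":0,"y":0,"z":0,"wx":0,"wy":0,"wz":0},{"x":0,"y":0,"z":0,"wx":0,"wy":0,"wz":0},{"x":0,"y":0,"z":0,"wx":0,"wy":0,"wz":0},{"x":0,"y":0,"z":0,"wx":0,"wy":0,"wz":0}], "grip": 0.48}}

```text
time: 11.87
tool_pos: [0.5732, -0.3359, 0.0843]
orientation: [[-0.128, 0.992, 0.001], [0.992, 0.128, -0.0], [-0.0, 0.001, -1.0]]
ft_force: [-0.3, 0.3, -0.6]
gripper_width: 0.0449
finger_force: 0.0
```

{"method": "move_arm", "body": {"series": [{"x":0,"y":0,"z":-1.5,"wx":0,"wy":0,"wz":0},{"x":0,"y":0,"z":-4,"wx":0,"wy":0,"wz":0},{"x":0,"y":0,"z":-7,"wx":0,"wy":0,"wz":0},{"x":0,"y":0,"z":-9.5,"wx":0,"wy":0,"wz":0},{"x":0,"y":0,"z":-11,"wx":0,"wy":0,"wz":0},{"x":0,"y":0,"z":-11.6,"wx":0,"wy":0,"wz":0},{"x":0,"y":0,"z":-11.6,"wx":0,"wy":0,"wz":0}]}}

```text
time: 12.45
tool_pos: [0.5735, -0.3362, 0.2016]
orientation: [[-0.128, 0.992, 0.002], [0.992, 0.128, -0.001], [-0.002, 0.002, -1.0]]
ft_force: [-0.6, -0.3, -1.1]
gripper_width: 0.0446
finger_force: 0.0
```

Run:
```python
from plan import *
b=P['bar_b'];x,y=intray('t_bar',0,-.03);T=113
tt=183.4
plan((b[0]+.09,b[1]-.035,.2,105),(b[0],b[1],.13,T),(b[0],b[1],.077,T),(b[0],b[1],.2,T),((b[0]+x)/2,(b[1]+y)/2,.2,148),(x,y,.2,tt),(x,y,.085,tt))
```

```text
t 12.45 q [-30.4  20.   16.4  86.3   0.   52.3] p [ 0.5735 -0.3362  0.2016] th 97.3 w 0.0446 F [-0.6 -0.3 -1.1] ff 0.0
[  0.4883  -0.3009   0.2    105.    ] -> shift [ 4.58 -8.    0.13] rot [ 0.002  0.002 -0.134] rows>= 2.2
[  0.3983  -0.2659   0.13   113.    ] -> shift [ 5.71 -7.79  7.  ] rot [ 0.    0.   -0.14] rows>= 2.9
[ 3.983e-01 -2.659e-01  7.700e-02  1.130e+02] -> shift [0.  0.  5.3] rot [0. 0. 0.] rows>= 1.3
[  0.3983  -0.2659   0.2    113.    ] -> shift [  0.    0.  -12.3] rot [0. 0. 0.] rows>= 2.9
[  0.5143  -0.2143   0.2    148.    ] -> shift [ 0.22 12.7   0.  ] rot [ 0.     0.    -0.611] rows>= 4.9
[ 6.303e-01 -1.626e-01  2.000e-01  1.834e+02] -> shift [-7.1  10.53  0.  ] rot [ 0.     0.    -0.618] rows>= 4.9
[ 6.303e-01 -1.626e-01  8.500e-02  1.834e+02] -> shift [ 0.   0.  11.5] rot [0. 0. 0.] rows>= 2.8
```

{"method": "move_arm", "body": {"series": [{"x":0.7,"y":-1.2,"z":0,"wx":0,"wy":0,"wz":-0.02},{"x":2.2,"y":-3.8,"z":0,"wx":0,"wy":0,"wz":-0.06},{"x":3.6,"y":-6.3,"z":0,"wx":0,"wy":0,"wz":-0.1},{"x":4.6,"y":-8,"z":0.1,"wx":0,"wy":0,"wz":-0.134}], "grip": 0}}

```text
time: 12.78
tool_pos: [0.4857, -0.2995, 0.1968]
orientation: [[-0.261, 0.965, -0.003], [0.965, 0.261, 0.002], [0.002, -0.002, -1.0]]
ft_force: [-0.1, 0.5, 0.2]
gripper_width: 0.0853
finger_force: 0.0
```

{"method": "move_arm", "body": {"series": [{"x":1.2,"y":-1.6,"z":1.4,"wx":0,"wy":0,"wz":-0.03},{"x":2.7,"y":-3.6,"z":3.2,"wx":0,"wy":0,"wz":-0.06},{"x":4.2,"y":-5.6,"z":5,"wx":0,"wy":0,"wz":-0.1},{"x":5.3,"y":-7.2,"z":6.4,"wx":0,"wy":0,"wz":-0.13},{"x":5.7,"y":-7.8,"z":7,"wx":0,"wy":0,"wz":-0.14},{"x":5.7,"y":-7.8,"z":7,"wx":0,"wy":0,"wz":-0.14},{"x":5.7,"y":-7.8,"z":7,"wx":0,"wy":0,"wz":-0.14}]}}

```text
time: 13.37
tool_pos: [0.3973, -0.2654, 0.128]
orientation: [[-0.391, 0.921, -0.001], [0.921, 0.391, 0.001], [0.001, -0.001, -1.0]]
ft_force: [1.0, 0.3, -0.1]
gripper_width: 0.0853
finger_force: 0.0
```

Run:
```python
from plan import *
b=P['bar_b'];plan((b[0],b[1],.077,113))
```

```text
t 13.37 q [-33.7  -4.5 -18.9  75.7   0.   33.3] p [ 0.3973 -0.2654  0.128 ] th 113.0 w 0.0853 F [ 1.   0.3 -0.1] ff 0.0
[ 3.983e-01 -2.659e-01  7.700e-02  1.130e+02] -> shift [-0.1   0.07  5.1 ] rot [-0.001 -0.001 -0.   ] rows>= 1.2
```

{"method": "move_arm", "body": {"series": [{"x":0,"y":0,"z":2,"wx":0,"wy":0,"wz":0},{"x":0,"y":0,"z":4,"wx":0,"wy":0,"wz":0},{"x":0,"y":0,"z":5.2,"wx":0,"wy":0,"wz":0},{"x":0,"y":0,"z":5.2,"wx":0,"wy":0,"wz":0},{"x":0,"y":0,"z":5.2,"wx":0,"wy":0,"wz":0}]}}

```text
time: 13.78
tool_pos: [0.3979, -0.2656, 0.0767]
orientation: [[-0.391, 0.92, -0.001], [0.92, 0.391, 0.001], [0.001, -0.001, -1.0]]
ft_force: [-0.5, -0.3, 0.0]
gripper_width: 0.0853
finger_force: 0.0
```

{"method": "move_arm", "body": {"series": [{"x":0,"y":0,"z":0,"wx":0,"wy":0,"wz":0},{"x":0,"y":0,"z":0,"wx":0,"wy":0,"wz":0},{"x":0,"y":0,"z":0,"wx":0,"wy":0,"wz":0},{"x":0,"y":0,"z":0,"wx":0,"wy":0,"wz":0},{"x":0,"y":0,"z":0,"wx":0,"wy":0,"wz":0},{"x":0,"y":0,"z":0,"wx":0,"wy":0,"wz":0},{"x":0,"y":0,"z":0,"wx":0,"wy":0,"wz":0},{"x":0,"y":0,"z":0,"wx":0,"wy":0,"wz":0}], "grip": 1, "force": 30}}

```text
time: 14.45
tool_pos: [0.398, -0.2657, 0.0774]
orientation: [[-0.391, 0.92, 0.001], [0.92, 0.391, -0.001], [-0.001, 0.001, -1.0]]
ft_force: [-0.3, -0.7, 6.1]
gripper_width: 0.0213
finger_force: 30.5
```

{"method": "move_arm", "body": {"series": [{"x":0,"y":0,"z":-1.5,"wx":0,"wy":0,"wz":0},{"x":0,"y":0,"z":-4.5,"wx":0,"wy":0,"wz":0},{"x":0,"y":0,"z":-7.5,"wx":0,"wy":0,"wz":0},{"x":0,"y":0,"z":-10,"wx":0,"wy":0,"wz":0},{"x":0,"y":0,"z":-11.6,"wx":0,"wy":0,"wz":0},{"x":0,"y":0,"z":-12.2,"wx":0,"wy":0,"wz":0}]}}

```text
time: 14.95
tool_pos: [0.3983, -0.266, 0.2014]
orientation: [[-0.391, 0.92, 0.003], [0.92, 0.391, -0.002], [-0.003, 0.002, -1.0]]
ft_force: [-0.7, 0.2, -0.2]
gripper_width: 0.0211
finger_force: 29.8
```

{"method": "move_arm", "body": {"series": [{"x":0,"y":1.2,"z":0,"wx":0,"wy":0,"wz":-0.06},{"x":0.1,"y":3,"z":0,"wx":0,"wy":0,"wz":-0.14},{"x":0.1,"y":5,"z":0,"wx":0,"wy":0,"wz":-0.24},{"x":0.1,"y":7,"z":0,"wx":0,"wy":0,"wz":-0.34},{"x":0.2,"y":9,"z":0,"wx":0,"wy":0,"wz":-0.43},{"x":0.2,"y":11,"z":0,"wx":0,"wy":0,"wz":-0.53},{"x":0.2,"y":12.7,"z":0,"wx":0,"wy":0,"wz":-0.611}]}}

```text
time: 15.53
tool_pos: [0.5145, -0.2133, 0.1974]
orientation: [[-0.851, 0.525, -0.002], [0.525, 0.851, 0.001], [0.002, -0.0, -1.0]]
ft_force: [0.3, 0.1, 0.8]
gripper_width: 0.0215
finger_force: 29.8
```

{"method": "move_arm", "body": {"series": [{"x":-1.2,"y":1.7,"z":0,"wx":0,"wy":0,"wz":-0.1},{"x":-2.5,"y":3.6,"z":0,"wx":0,"wy":0,"wz":-0.21},{"x":-3.8,"y":5.6,"z":0,"wx":0,"wy":0,"wz":-0.33},{"x":-5.1,"y":7.5,"z":0,"wx":0,"wy":0,"wz":-0.44},{"x":-6.3,"y":9.3,"z":0,"wx":0,"wy":0,"wz":-0.54},{"x":-7.1,"y":10.5,"z":0,"wx":0,"wy":0,"wz":-0.618},{"x":-7.1,"y":10.5,"z":0,"wx":0,"wy":0,"wz":-0.618},{"x":-7.1,"y":10.5,"z":0,"wx":0,"wy":0,"wz":-0.618}]}}

```text
time: 16.2
tool_pos: [0.6295, -0.1621, 0.1971]
orientation: [[-0.998, -0.06, -0.003], [-0.06, 0.998, 0.001], [0.003, 0.001, -1.0]]
ft_force: [-0.5, 0.1, -1.2]
gripper_width: 0.0211
finger_force: 29.8
```

Run:
```python
from plan import *
x,y=intray('t_bar',0,-.03);plan((x,y,.084,183.4))
import cv2;cv2.imwrite('pics/w3.png',r.camera('wrist'))
```

```text
t 16.2 q [-14.4  18.2  13.6  85.6  -0.  -17.9] p [ 0.6295 -0.1621  0.1971] th -176.6 w 0.0211 F [-0.5  0.1 -1.2] ff 29.8
[ 6.303e-01 -1.626e-01  8.400e-02  1.834e+02] -> shift [-0.1  -0.06 11.31] rot [ 0.001 -0.003  0.   ] rows>= 2.7
```

View pics/w3.png

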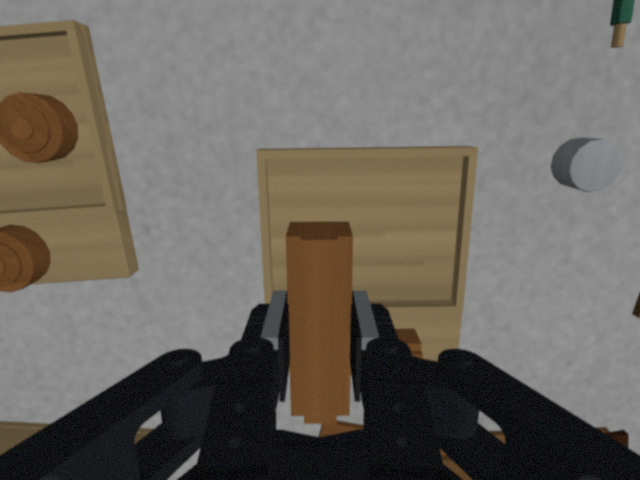

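The wrist view shows bar_b held along the tray at (320,320), bead up, over its well (258–475, 150–305). One rosette lies in its own tray at (37,127). I'll set the bar down.

{"method": "move_arm", "body": {"series": [{"x":0,"y":0,"z":2.5,"wx":0,"wy":0,"wz":0},{"x":0,"y":0,"z":5.5,"wx":0,"wy":0,"wz":0},{"x":0,"y":0,"z":8,"wx":0,"wy":0,"wz":0},{"x":0,"y":0,"z":10,"wx":0,"wy":0,"wz":0},{"x":0,"y":0,"z":11,"wx":0,"wy":0,"wz":0},{"x":0,"y":0,"z":11.5,"wx":0,"wy":0,"wz":0},{"x":0,"y":0,"z":11.7,"wx":0,"wy":0,"wz":0},{"x":0,"y":0,"z":11.7,"wx":0,"wy":0,"wz":0}]}}

```text
time: 16.92
tool_pos: [0.6295, -0.163, 0.083]
orientation: [[-0.998, -0.059, 0.001], [-0.059, 0.998, -0.0], [-0.001, -0.0, -1.0]]
ft_force: [0.0, 0.0, 0.6]
gripper_width: 0.0216
finger_force: 29.8
```

{"method": "move_arm", "body": {"series": [{"x":0,"y":0,"z":0,"wx":0,"wy":0,"wz":0},{"x":0,"y":0,"z":0,"wx":0,"wy":0,"wz":0},{"x":0,"y":0,"z":0,"wx":0,"wy":0,"wz":0},{"x":0,"y":0,"z":0,"wx":0,"wy":0,"wz":0}], "grip": 0.66}}

```text
time: 17.25
tool_pos: [0.6298, -0.1626, 0.0823]
orientation: [[-0.998, -0.06, 0.001], [-0.06, 0.998, -0.0], [-0.001, -0.0, -1.0]]
ft_force: [0.4, 0.7, 0.5]
gripper_width: 0.0291
finger_force: 0.0
```

{"method": "move_arm", "body": {"series": [{"x":0,"y":0,"z":-1.5,"wx":0,"wy":0,"wz":0},{"x":0,"y":0,"z":-4,"wx":0,"wy":0,"wz":0},{"x":0,"y":0,"z":-7,"wx":0,"wy":0,"wz":0},{"x":0,"y":0,"z":-9.5,"wx":0,"wy":0,"wz":0},{"x":0,"y":0,"z":-11,"wx":0,"wy":0,"wz":0},{"x":0,"y":0,"z":-11.7,"wx":0,"wy":0,"wz":0},{"x":0,"y":0,"z":-11.7,"wx":0,"wy":0,"wz":0}]}}

```text
time: 17.83
tool_pos: [0.6302, -0.1627, 0.2008]
orientation: [[-0.998, -0.06, 0.003], [-0.06, 0.998, -0.001], [-0.003, -0.001, -1.0]]
ft_force: [1.3, 0.1, 0.1]
gripper_width: 0.0291
finger_force: 0.0
```

Run:
```python
from plan import *
b=P['bar_a'];x,y=intray('t_bar',0,.03);T=153.7
tt=183.4;m=((b[0]+x)/2,(b[1]+y)/2,.2,168)
plan(m,(b[0],b[1],.13,T),(b[0],b[1],.077,T),(b[0],b[1],.2,T),m,(x,y,.2,tt),(x,y,.083,tt))
```

```text
t 17.83 q [-14.5  18.   13.8  85.6  -0.  -17.9] p [ 0.6302 -0.1627  0.2008] th -176.6 w 0.0291 F [1.3 0.1 0.1] ff 0.0
[5.30e-01 4.10e-03 2.00e-01 1.68e+02] -> shift [ 9.   17.25  0.04] rot [-0.001  0.003  0.27 ] rows>= 4.7
[4.332e-01 1.109e-01 1.300e-01 1.537e+02] -> shift [11.69  8.44  7.  ] rot [0.   0.   0.25] rows>= 3.8
[4.332e-01 1.109e-01 7.700e-02 1.537e+02] -> shift [0.  0.  5.3] rot [0. 0. 0.] rows>= 1.3
[4.332e-01 1.109e-01 2.000e-01 1.537e+02] -> shift [  0.    0.  -12.3] rot [0. 0. 0.] rows>= 2.9
[5.30e-01 4.10e-03 2.00e-01 1.68e+02] -> shift [-13.41  -5.29   0.  ] rot [ 0.    0.   -0.25] rows>= 3.5
[ 6.268e-01 -1.027e-01  2.000e-01  1.834e+02] -> shift [-11.69  -8.44   0.  ] rot [ 0.     0.    -0.269] rows>= 3.5
[ 6.268e-01 -1.027e-01  8.300e-02  1.834e+02] -> shift [ 0.   0.  11.7] rot [0. 0. 0.] rows>= 2.8
```

{"method": "move_arm", "body": {"series": [{"x":0.8,"y":1.4,"z":0,"wx":0,"wy":0,"wz":0.03},{"x":2.3,"y":4.3,"z":0,"wx":0,"wy":0,"wz":0.07},{"x":3.9,"y":7.5,"z":0,"wx":0,"wy":0,"wz":0.12},{"x":5.6,"y":10.7,"z":0,"wx":0,"wy":0,"wz":0.17},{"x":7.3,"y":14,"z":0,"wx":0,"wy":0,"wz":0.22},{"x":9,"y":17.2,"z":0,"wx":0,"wy":0,"wz":0.27}], "grip": 0}}

```text
time: 18.33
tool_pos: [0.5278, 0.0049, 0.1969]
orientation: [[-0.977, 0.211, -0.002], [0.211, 0.977, 0.0], [0.002, -0.0, -1.0]]
ft_force: [0.0, 0.6, 1.1]
gripper_width: 0.0854
finger_force: 0.0
```

{"method": "move_arm", "body": {"series": [{"x":2.1,"y":1.5,"z":1.2,"wx":0,"wy":0,"wz":0.05},{"x":4.5,"y":3.2,"z":2.6,"wx":0,"wy":0,"wz":0.1},{"x":7,"y":5,"z":4.1,"wx":0,"wy":0,"wz":0.15},{"x":9.4,"y":6.8,"z":5.6,"wx":0,"wy":0,"wz":0.2},{"x":11.1,"y":8,"z":6.6,"wx":0,"wy":0,"wz":0.24},{"x":11.7,"y":8.4,"z":7,"wx":0,"wy":0,"wz":0.25},{"x":11.7,"y":8.4,"z":7,"wx":0,"wy":0,"wz":0.25},{"x":11.7,"y":8.4,"z":7,"wx":0,"wy":0,"wz":0.25}]}}

```text
time: 19.0
tool_pos: [0.4326, 0.1101, 0.1285]
orientation: [[-0.897, 0.442, -0.0], [0.442, 0.897, -0.0], [0.0, -0.0, -1.0]]
ft_force: [-0.5, 0.3, 0.3]
gripper_width: 0.0849
finger_force: 0.0
```

{"method": "move_arm", "body": {"series": [{"x":0,"y":0,"z":2,"wx":0,"wy":0,"wz":0},{"x":0,"y":0,"z":4,"wx":0,"wy":0,"wz":0},{"x":0,"y":0,"z":5.2,"wx":0,"wy":0,"wz":0},{"x":0,"y":0,"z":5.2,"wx":0,"wy":0,"wz":0},{"x":0,"y":0,"z":5.2,"wx":0,"wy":0,"wz":0}]}}

```text
time: 19.42
tool_pos: [0.4328, 0.1097, 0.0769]
orientation: [[-0.896, 0.444, -0.001], [0.444, 0.896, -0.0], [0.001, -0.001, -1.0]]
ft_force: [-0.1, 0.2, 0.5]
gripper_width: 0.0852
finger_force: 0.0
```

Run:
```python
from plan import *
b=P['bar_a'];plan((b[0],b[1],.077,153.7))
```

```text
t 19.42 q [ 14.2  -7.3 -27.2  70.1  -0.   40.6] p [0.4328 0.1097 0.0769] th 153.6 w 0.0852 F [-0.1  0.2  0.5] ff 0.0
[4.332e-01 1.109e-01 7.700e-02 1.537e+02] -> shift [ 0.01  0.13 -0.01] rot [-0.001 -0.001 -0.001] rows>= 0.0
```

{"method": "move_arm", "body": {"series": [{"x":0,"y":0,"z":0,"wx":0,"wy":0,"wz":0},{"x":0,"y":0,"z":0,"wx":0,"wy":0,"wz":0},{"x":0,"y":0,"z":0,"wx":0,"wy":0,"wz":0},{"x":0,"y":0,"z":0,"wx":0,"wy":0,"wz":0},{"x":0,"y":0,"z":0,"wx":0,"wy":0,"wz":0},{"x":0,"y":0,"z":0,"wx":0,"wy":0,"wz":0},{"x":0,"y":0,"z":0,"wx":0,"wy":0,"wz":0},{"x":0,"y":0,"z":0,"wx":0,"wy":0,"wz":0}], "grip": 1, "force": 30}}

```text
time: 20.08
tool_pos: [0.4328, 0.1104, 0.0774]
orientation: [[-0.896, 0.444, 0.001], [0.444, 0.896, 0.0], [-0.001, 0.001, -1.0]]
ft_force: [-0.2, 0.3, 6.1]
gripper_width: 0.0211
finger_force: 30.1
```

{"method": "move_arm", "body": {"series": [{"x":0,"y":0,"z":-1.5,"wx":0,"wy":0,"wz":0},{"x":0,"y":0,"z":-4.5,"wx":0,"wy":0,"wz":0},{"x":0,"y":0,"z":-7.5,"wx":0,"wy":0,"wz":0},{"x":0,"y":0,"z":-10,"wx":0,"wy":0,"wz":0},{"x":0,"y":0,"z":-11.6,"wx":0,"wy":0,"wz":0},{"x":0,"y":0,"z":-12.2,"wx":0,"wy":0,"wz":0}]}}

```text
time: 20.58
tool_pos: [0.4332, 0.1104, 0.2014]
orientation: [[-0.896, 0.444, 0.003], [0.444, 0.896, 0.001], [-0.003, 0.002, -1.0]]
ft_force: [0.1, 0.4, 0.2]
gripper_width: 0.0213
finger_force: 29.4
```

{"method": "move_arm", "body": {"series": [{"x":-1.2,"y":-0.5,"z":0,"wx":0,"wy":0,"wz":-0.02},{"x":-3.5,"y":-1.4,"z":0,"wx":0,"wy":0,"wz":-0.07},{"x":-6,"y":-2.4,"z":0,"wx":0,"wy":0,"wz":-0.11},{"x":-8.6,"y":-3.4,"z":0,"wx":0,"wy":0,"wz":-0.16},{"x":-11.2,"y":-4.4,"z":0,"wx":0,"wy":0,"wz":-0.21},{"x":-13.4,"y":-5.3,"z":0,"wx":0,"wy":0,"wz":-0.25}]}}

```text
time: 21.08
tool_pos: [0.5297, 0.002, 0.1975]
orientation: [[-0.979, 0.206, -0.001], [0.206, 0.979, -0.0], [0.001, -0.0, -1.0]]
ft_force: [-0.1, 0.9, 0.4]
gripper_width: 0.021
finger_force: 29.4
```

{"method": "move_arm", "body": {"series": [{"x":-2.3,"y":-1.6,"z":0,"wx":0,"wy":0,"wz":-0.06},{"x":-4.8,"y":-3.4,"z":0,"wx":0,"wy":0,"wz":-0.11},{"x":-7.3,"y":-5.2,"z":0,"wx":0,"wy":0,"wz":-0.17},{"x":-9.6,"y":-6.9,"z":0,"wx":0,"wy":0,"wz":-0.22},{"x":-11.2,"y":-8,"z":0,"wx":0,"wy":0,"wz":-0.26},{"x":-11.7,"y":-8.4,"z":0,"wx":0,"wy":0,"wz":-0.269},{"x":-11.7,"y":-8.4,"z":0,"wx":0,"wy":0,"wz":-0.269},{"x":-11.7,"y":-8.4,"z":0,"wx":0,"wy":0,"wz":-0.269}]}}

```text
time: 21.75
tool_pos: [0.6254, -0.1028, 0.1979]
orientation: [[-0.998, -0.058, -0.002], [-0.058, 0.998, 0.001], [0.002, 0.001, -1.0]]
ft_force: [-0.0, 0.1, -0.5]
gripper_width: 0.0212
finger_force: 29.4
```

Run:
```python
from plan import *
x,y=intray('t_bar',0,.03);plan((x,y,.083,183.4))
```

```text
t 21.75 q [ -9.3  15.8  10.8  85.1   0.  -12.7] p [ 0.6254 -0.1028  0.1979] th -176.7 w 0.0212 F [-0.   0.1 -0.5] ff 29.4
[ 6.268e-01 -1.027e-01  8.300e-02  1.834e+02] -> shift [-0.16  0.   11.49] rot [ 0.001 -0.002 -0.001] rows>= 2.8
```

{"method": "move_arm", "body": {"series": [{"x":0,"y":0,"z":2.5,"wx":0,"wy":0,"wz":0},{"x":0,"y":0,"z":5.5,"wx":0,"wy":0,"wz":0},{"x":0,"y":0,"z":8,"wx":0,"wy":0,"wz":0},{"x":0,"y":0,"z":10,"wx":0,"wy":0,"wz":0},{"x":0,"y":0,"z":11,"wx":0,"wy":0,"wz":0},{"x":0,"y":0,"z":11.5,"wx":0,"wy":0,"wz":0},{"x":0,"y":0,"z":11.6,"wx":0,"wy":0,"wz":0},{"x":0,"y":0,"z":11.6,"wx":0,"wy":0,"wz":0}]}}

```text
time: 22.42
tool_pos: [0.6262, -0.1028, 0.0841]
orientation: [[-0.998, -0.059, 0.001], [-0.059, 0.998, -0.0], [-0.001, -0.0, -1.0]]
ft_force: [-0.3, -0.4, 0.1]
gripper_width: 0.0214
finger_force: 29.3
```

{"method": "move_arm", "body": {"series": [{"x":0,"y":0,"z":0,"wx":0,"wy":0,"wz":0},{"x":0,"y":0,"z":0,"wx":0,"wy":0,"wz":0},{"x":0,"y":0,"z":0,"wx":0,"wy":0,"wz":0},{"x":0,"y":0,"z":0,"wx":0,"wy":0,"wz":0}], "grip": 0.66}}

```text
time: 22.75
tool_pos: [0.6262, -0.1033, 0.0835]
orientation: [[-0.998, -0.059, 0.001], [-0.059, 0.998, -0.0], [-0.001, -0.0, -1.0]]
ft_force: [-0.1, -0.7, -0.8]
gripper_width: 0.029
finger_force: 0.0
```

{"method": "move_arm", "body": {"series": [{"x":0,"y":0,"z":-1.5,"wx":0,"wy":0,"wz":0},{"x":0,"y":0,"z":-4,"wx":0,"wy":0,"wz":0},{"x":0,"y":0,"z":-7.5,"wx":0,"wy":0,"wz":0},{"x":0,"y":0,"z":-11,"wx":0,"wy":0,"wz":0},{"x":0,"y":0,"z":-14,"wx":0,"wy":0,"wz":0},{"x":0,"y":0,"z":-15,"wx":0,"wy":0,"wz":0},{"x":0,"y":0,"z":-15,"wx":0,"wy":0,"wz":0}]}}

```text
time: 23.33
tool_pos: [0.627, -0.1035, 0.2367]
orientation: [[-0.998, -0.059, 0.006], [-0.059, 0.998, -0.001], [-0.006, -0.001, -1.0]]
ft_force: [0.4, 0.8, -0.0]
gripper_width: 0.029
finger_force: 0.0
```

Run:
```python
from plan import *
c=P['crate'];plan((c[0],c[1],.235,180),(c[0],c[1],.15,180))
```

```text
t 23.33 q [ -9.4  15.8  15.   88.9  -0.  -12.8] p [ 0.627  -0.1035  0.2367] th -176.6 w 0.029 F [ 0.4  0.8 -0. ] ff 0.0
[6.269e-01 1.246e-01 2.350e-01 1.800e+02] -> shift [-1.33 22.77  0.15] rot [-0.001  0.006  0.059] rows>= 5.5
[6.269e-01 1.246e-01 1.500e-01 1.800e+02] -> shift [0.  0.  8.5] rot [0. 0. 0.] rows>= 2.0
```

{"method": "move_arm", "body": {"series": [{"x":-0.1,"y":2,"z":0,"wx":0,"wy":0,"wz":0.01},{"x":-0.3,"y":5.5,"z":0,"wx":0,"wy":0,"wz":0.02},{"x":-0.5,"y":9.5,"z":0,"wx":0,"wy":0,"wz":0.03},{"x":-0.8,"y":13.5,"z":0,"wx":0,"wy":0,"wz":0.04},{"x":-1,"y":17.5,"z":0,"wx":0,"wy":0,"wz":0.05},{"x":-1.2,"y":21,"z":0,"wx":0,"wy":0,"wz":0.06},{"x":-1.3,"y":22.8,"z":0,"wx":0,"wy":0,"wz":0.06},{"x":-1.3,"y":22.8,"z":0,"wx":0,"wy":0,"wz":0.06}], "grip": 0}}

```text
time: 24.0
tool_pos: [0.6248, 0.1289, 0.2305]
orientation: [[-1.0, -0.003, -0.003], [-0.003, 1.0, 0.0], [0.003, 0.0, -1.0]]
ft_force: [0.2, -0.1, -0.8]
gripper_width: 0.0859
finger_force: 0.0
```

{"method": "move_arm", "body": {"series": [{"x":0,"y":0,"z":0,"wx":0,"wy":0,"wz":0},{"x":0,"y":0,"z":0,"wx":0,"wy":0,"wz":0},{"x":0,"y":0,"z":0,"wx":0,"wy":0,"wz":0},{"x":0,"y":0,"z":0,"wx":0,"wy":0,"wz":0}]}}

```text
time: 24.33
tool_pos: [0.6255, 0.1239, 0.2326]
orientation: [[-1.0, 0.002, -0.0], [0.002, 1.0, -0.0], [0.0, -0.0, -1.0]]
ft_force: [-0.4, 0.1, 0.3]
gripper_width: 0.0857
finger_force: 0.0
```

```bash
cat > wspin.py <<'E'
# overlay the crate model on the wrist picture at the fitted pose; print projected spindle top centre
from plan import *
from fit import *
c=P['crate'];plan((c[0],c[1],.15,180))
s=r.state();img=r.camera('wrist');w=r.get_calibration('wrist')
T=np.eye(4);T[:3,:3]=s['orientation'];T[:3,3]=s['tool_pos'];W=np.linalg.inv(T@np.array(w['mount']))
cam=Cam(dict(camera_matrix=w['camera_matrix'],rvec=cv2.Rodrigues(W[:3,:3])[0],tvec=W[:3,3]),img)
cv2.imwrite('pics/w4raw.png',img)
for z in(66,111):
    cv2.polylines(img,[np.round(cam.proj(cyl(13,z,z)[::2]/1000+[c[0],c[1],0])).astype(int)],True,(255,0,255),1)
cv2.imwrite('pics/w4.png',img);print(cam.proj([[c[0],c[1],.111],[c[0],c[1],.066]]).round(1))
E
python3 wspin.py
```

```text
t 24.33 q [11.2 16.4 15.3 88.9 -0.  11.3] p [0.6255 0.1239 0.2326] th 179.9 w 0.0857 F [-0.4  0.1  0.3] ff 0.0
[6.269e-01 1.246e-01 1.500e-01 1.800e+02] -> shift [-0.13  0.08  8.26] rot [-0.    -0.    -0.002] rows>= 2.0
[[321.3 269. ]
 [320.9 242.6]]
```

View pics/w4.png

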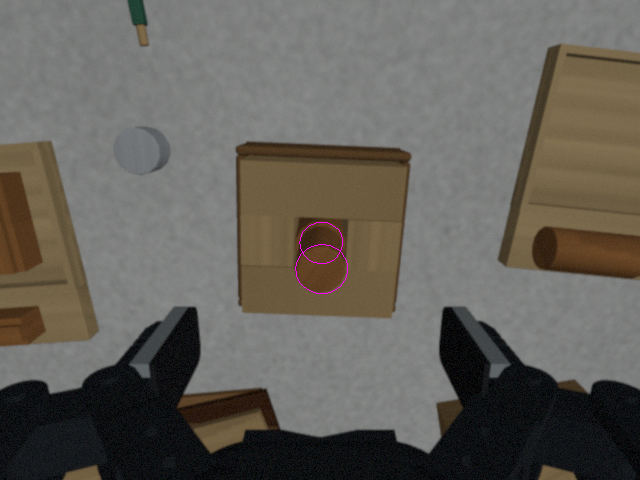

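The wrist view confirms the spindle: the overlay circles at (321,269) for the top and (321,243) for the base of the neck lie on it. Going down to grip.

{"method": "move_arm", "body": {"series": [{"x":-0.1,"y":0.05,"z":1.5,"wx":0,"wy":0,"wz":0},{"x":-0.1,"y":0.05,"z":3.5,"wx":0,"wy":0,"wz":0},{"x":-0.1,"y":0.05,"z":5.5,"wx":0,"wy":0,"wz":0},{"x":-0.1,"y":0.05,"z":7.2,"wx":0,"wy":0,"wz":0},{"x":-0.1,"y":0.05,"z":8.2,"wx":0,"wy":0,"wz":0},{"x":-0.1,"y":0.05,"z":8.2,"wx":0,"wy":0,"wz":0},{"x":-0.1,"y":0.05,"z":8.2,"wx":0,"wy":0,"wz":0},{"x":-0.1,"y":0.05,"z":8.2,"wx":0,"wy":0,"wz":0}]}}

```text
time: 25.05
tool_pos: [0.627, 0.1255, 0.1523]
orientation: [[-1.0, 0.001, 0.002], [0.001, 1.0, 0.0], [-0.002, 0.0, -1.0]]
ft_force: [0.2, 0.4, 0.3]
gripper_width: 0.0853
finger_force: 0.0
```

{"method": "move_arm", "body": {"series": [{"x":0,"y":0,"z":0,"wx":0,"wy":0,"wz":0},{"x":0,"y":0,"z":0,"wx":0,"wy":0,"wz":0},{"x":0,"y":0,"z":0,"wx":0,"wy":0,"wz":0},{"x":0,"y":0,"z":0,"wx":0,"wy":0,"wz":0},{"x":0,"y":0,"z":0,"wx":0,"wy":0,"wz":0},{"x":0,"y":0,"z":0,"wx":0,"wy":0,"wz":0},{"x":0,"y":0,"z":0,"wx":0,"wy":0,"wz":0},{"x":0,"y":0,"z":0,"wx":0,"wy":0,"wz":0}], "grip": 1, "force": 40}}

```text
time: 25.72
tool_pos: [0.6266, 0.1256, 0.1512]
orientation: [[-1.0, 0.001, 0.001], [0.001, 1.0, -0.0], [-0.001, -0.0, -1.0]]
ft_force: [0.2, -1.0, 2.6]
gripper_width: 0.0253
finger_force: 39.2
```

{"method": "move_arm", "body": {"series": [{"x":0,"y":0,"z":0,"wx":0,"wy":0,"wz":0},{"x":0,"y":0,"z":0,"wx":0,"wy":0,"wz":0},{"x":0,"y":0,"z":0,"wx":0,"wy":0,"wz":0}]}}

```text
time: 25.97
tool_pos: [0.6266, 0.1256, 0.1512]
orientation: [[-1.0, 0.001, 0.001], [0.001, 1.0, -0.0], [-0.001, -0.0, -1.0]]
ft_force: [-0.2, -1.3, 5.7]
gripper_width: 0.0249
finger_force: 39.2
```

Run:
```python
from plan import *
c=P['crate'];plan((c[0],c[1],.15,180));print(r.state()['ft_torque'])
```

```text
t 25.97 q [11.3 16.8  6.9 80.  -0.  11.4] p [0.6266 0.1256 0.1512] th 180.0 w 0.0249 F [-0.2 -1.3  5.7] ff 39.2
[6.269e-01 1.246e-01 1.500e-01 1.800e+02] -> shift [-0.03 -0.1   0.12] rot [-0.     0.001 -0.001] rows>= 0.0
[-0.32594062  0.06972347  0.01409606]
```

{"method": "move_arm", "body": {"series": [{"x":0,"y":0,"z":-0.1,"wx":0,"wy":0,"wz":0},{"x":0,"y":0,"z":-0.2,"wx":0,"wy":0,"wz":0},{"x":0,"y":0,"z":-0.3,"wx":0,"wy":0,"wz":0},{"x":0,"y":0,"z":-0.4,"wx":0,"wy":0,"wz":0},{"x":0,"y":0,"z":-0.5,"wx":0,"wy":0,"wz":0},{"x":0,"y":0,"z":-0.6,"wx":0,"wy":0,"wz":0},{"x":0,"y":0,"z":-0.7,"wx":0,"wy":0,"wz":0},{"x":0,"y":0,"z":-0.8,"wx":0,"wy":0,"wz":0}]}}

```text
time: 26.63
tool_pos: [0.6265, 0.1257, 0.159]
orientation: [[-1.0, 0.001, -0.0], [0.001, 1.0, 0.0], [0.0, 0.0, -1.0]]
ft_force: [-0.5, -0.1, -0.5]
gripper_width: 0.0252
finger_force: 39.2
```

Run:
```python
from plan import *
import cv2;plan();print(r.state()['ft_torque']);im=r.camera('scene');cv2.imwrite('pics/s1.png',cv2.resize(im[220:370,280:420],(700,750)[:2],interpolation=cv2.INTER_CUBIC)[:600])
```

```text
t 26.63 q [11.3 16.7  7.6 80.9  0.  11.4] p [0.6265 0.1257 0.159 ] th 180.0 w 0.0252 F [-0.5 -0.1 -0.5] ff 39.2
[-0.04768606 -0.01336327  0.01687738]
```

View pics/s1.png

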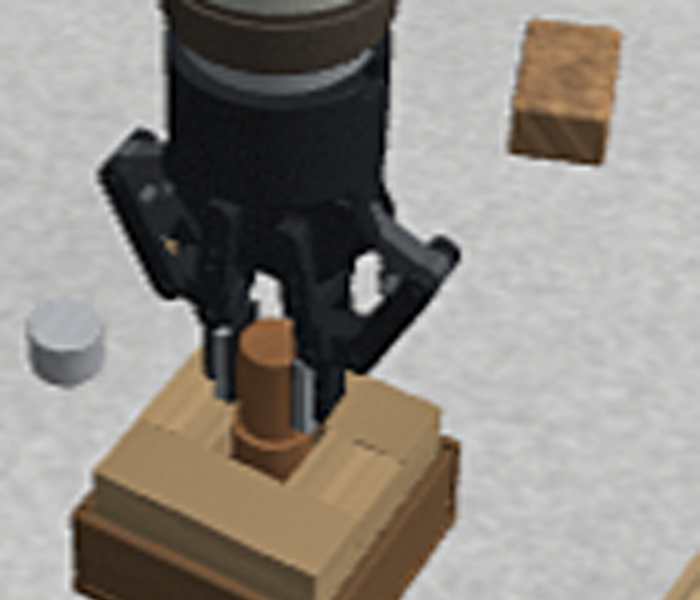

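The enlarged view shows the spindle's shoulder at (270,435), now above the corners, which sit flush and undisturbed. The forces are near zero, so I'll keep drawing it straight up.

{"method": "move_arm", "body": {"series": [{"x":0,"y":0,"z":-0.3,"wx":0,"wy":0,"wz":0},{"x":0,"y":0,"z":-0.7,"wx":0,"wy":0,"wz":0},{"x":0,"y":0,"z":-1.1,"wx":0,"wy":0,"wz":0},{"x":0,"y":0,"z":-1.6,"wx":0,"wy":0,"wz":0},{"x":0,"y":0,"z":-2.1,"wx":0,"wy":0,"wz":0},{"x":0,"y":0,"z":-2.6,"wx":0,"wy":0,"wz":0},{"x":0,"y":0,"z":-3.1,"wx":0,"wy":0,"wz":0},{"x":0,"y":0,"z":-3.6,"wx":0,"wy":0,"wz":0}]}}

```text
time: 27.35
tool_pos: [0.6265, 0.1256, 0.1955]
orientation: [[-1.0, 0.001, 0.0], [0.001, 1.0, 0.0], [-0.0, 0.0, -1.0]]
ft_force: [0.1, -0.1, -1.5]
gripper_width: 0.0253
finger_force: 39.2
```

{"method": "move_arm", "body": {"series": [{"x":0,"y":0,"z":-0.5,"wx":0,"wy":0,"wz":0},{"x":0,"y":0,"z":-1.1,"wx":0,"wy":0,"wz":0},{"x":0,"y":0,"z":-1.7,"wx":0,"wy":0,"wz":0},{"x":0,"y":0,"z":-2.4,"wx":0,"wy":0,"wz":0},{"x":0,"y":0,"z":-3.2,"wx":0,"wy":0,"wz":0},{"x":0,"y":0,"z":-4.2,"wx":0,"wy":0,"wz":0},{"x":0,"y":0,"z":-5.2,"wx":0,"wy":0,"wz":0},{"x":0,"y":0,"z":-5.6,"wx":0,"wy":0,"wz":0}]}}

```text
time: 28.02
tool_pos: [0.6268, 0.1257, 0.2532]
orientation: [[-1.0, 0.001, 0.002], [0.001, 1.0, 0.0], [-0.002, 0.0, -1.0]]
ft_force: [-0.4, -1.2, -0.2]
gripper_width: 0.0248
finger_force: 39.2
```

Run:
```python
from plan import *
x,y=intray('t_spin',-.003,0);plan((x,y,.25,173.7),(x,y,.152,173.7))
```

```text
t 28.02 q [11.3 16.7 17.9 91.1  0.  11.4] p [0.6268 0.1257 0.2532] th 180.0 w 0.0248 F [-0.4 -1.2 -0.2] ff 39.2
[  0.5667   0.3408   0.25   173.7   ] -> shift [ 6.03 21.5   0.31] rot [0.001 0.002 0.109] rows>= 5.4
[5.667e-01 3.408e-01 1.520e-01 1.737e+02] -> shift [0.  0.  9.8] rot [0. 0. 0.] rows>= 2.4
```

{"method": "move_arm", "body": {"series": [{"x":0.3,"y":1,"z":0,"wx":0,"wy":0,"wz":0.01},{"x":0.9,"y":3.2,"z":0,"wx":0,"wy":0,"wz":0.02},{"x":1.7,"y":6.2,"z":0,"wx":0,"wy":0,"wz":0.03},{"x":2.7,"y":9.6,"z":0,"wx":0,"wy":0,"wz":0.05},{"x":3.7,"y":13.2,"z":0,"wx":0,"wy":0,"wz":0.07},{"x":4.7,"y":16.6,"z":0,"wx":0,"wy":0,"wz":0.09},{"x":5.5,"y":19.5,"z":0,"wx":0,"wy":0,"wz":0.1},{"x":6,"y":21.5,"z":0.3,"wx":0,"wy":0,"wz":0.109}]}}

```text
time: 28.68
tool_pos: [0.5656, 0.3435, 0.2487]
orientation: [[-0.994, 0.108, 0.001], [0.108, 0.994, 0.001], [-0.001, 0.001, -1.0]]
ft_force: [0.3, 0.1, 0.1]
gripper_width: 0.025
finger_force: 39.3
```

{"method": "move_arm", "body": {"series": [{"x":0,"y":0,"z":0,"wx":0,"wy":0,"wz":0},{"x":0,"y":0,"z":0,"wx":0,"wy":0,"wz":0},{"x":0,"y":0,"z":1.5,"wx":0,"wy":0,"wz":0},{"x":0,"y":0,"z":3.5,"wx":0,"wy":0,"wz":0},{"x":0,"y":0,"z":5.5,"wx":0,"wy":0,"wz":0},{"x":0,"y":0,"z":7.5,"wx":0,"wy":0,"wz":0},{"x":0,"y":0,"z":8.5,"wx":0,"wy":0,"wz":0},{"x":0,"y":0,"z":9,"wx":0,"wy":0,"wz":0}]}}

```text
time: 29.35
tool_pos: [0.5666, 0.3394, 0.1564]
orientation: [[-0.994, 0.111, -0.002], [0.111, 0.994, -0.001], [0.002, -0.002, -1.0]]
ft_force: [-0.2, -0.2, -1.2]
gripper_width: 0.0252
finger_force: 39.3
```

{"method": "move_arm", "body": {"series": [{"x":0,"y":0,"z":0,"wx":0,"wy":0,"wz":0},{"x":0,"y":0,"z":0,"wx":0,"wy":0,"wz":0},{"x":0,"y":0,"z":0,"wx":0,"wy":0,"wz":0}]}}

```text
time: 29.6
tool_pos: [0.5672, 0.3407, 0.1595]
orientation: [[-0.994, 0.11, 0.002], [0.11, 0.994, 0.001], [-0.002, 0.001, -1.0]]
ft_force: [0.1, 0.2, -0.4]
gripper_width: 0.0248
finger_force: 39.3
```

Run:
```python
from plan import *
x,y=intray('t_spin',-.003,0);plan((x,y,.1505,173.7))
import cv2;im=r.camera('scene');cv2.imwrite('pics/s2.png',cv2.resize(im[210:460,300:600],(720,600),interpolation=cv2.INTER_CUBIC))
```

```text
t 29.6 q [31.  19.8 11.5 81.6 -0.  37.3] p [0.5672 0.3407 0.1595] th 173.7 w 0.0248 F [ 0.1  0.2 -0.4] ff 39.3
[5.667e-01 3.408e-01 1.505e-01 1.737e+02] -> shift [ 0.06 -0.    0.9 ] rot [ 0.001  0.002 -0.   ] rows>= 0.2
```

View pics/s2.png

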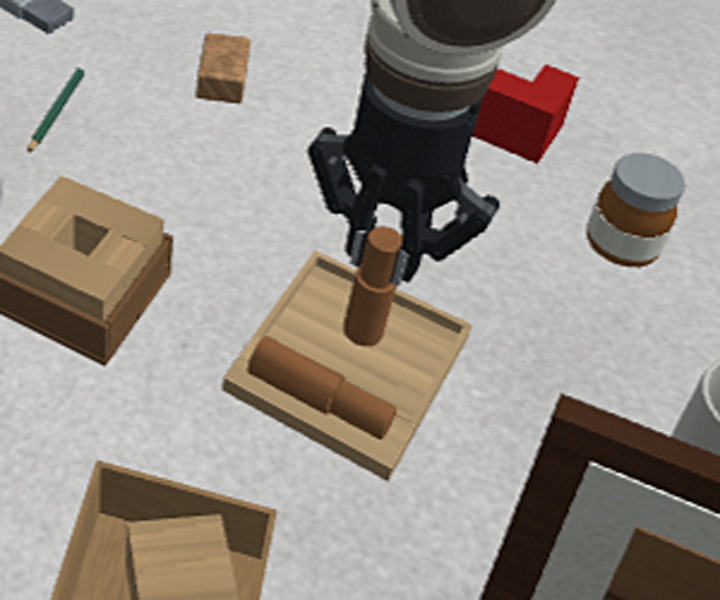

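The spindle hangs upright at (375,290) over its tray. The crate corners at (85,235) are in place. I'll lower it the last few millimetres.

{"method": "move_arm", "body": {"series": [{"x":0,"y":0,"z":0.2,"wx":0,"wy":0,"wz":0},{"x":0,"y":0,"z":0.4,"wx":0,"wy":0,"wz":0},{"x":0,"y":0,"z":0.6,"wx":0,"wy":0,"wz":0},{"x":0,"y":0,"z":0.75,"wx":0,"wy":0,"wz":0},{"x":0,"y":0,"z":0.8,"wx":0,"wy":0,"wz":0},{"x":0,"y":0,"z":0.85,"wx":0,"wy":0,"wz":0},{"x":0,"y":0,"z":0.85,"wx":0,"wy":0,"wz":0},{"x":0,"y":0,"z":0.85,"wx":0,"wy":0,"wz":0}]}}

```text
time: 30.32
tool_pos: [0.5667, 0.3407, 0.1502]
orientation: [[-0.994, 0.11, 0.001], [0.11, 0.994, 0.0], [-0.001, 0.0, -1.0]]
ft_force: [-2.1, -1.3, 5.2]
gripper_width: 0.0246
finger_force: 40.0
```

Run:
```python
from plan import *
x,y=intray('t_spin',-.003,0);plan((x,y,.1505,173.7))
```

```text
t 30.32 q [31.  19.9 10.6 80.7 -0.  37.3] p [0.5667 0.3407 0.1502] th 173.7 w 0.0246 F [-2.1 -1.3  5.2] ff 40.0
[5.667e-01 3.408e-01 1.505e-01 1.737e+02] -> shift [ 0.01  0.01 -0.03] rot [0.    0.001 0.   ] rows>= 0.0
```

Contact with the floor shows as 5 N upward. I'll release and lift clear.

{"method": "move_arm", "body": {"series": [{"x":0,"y":0,"z":0,"wx":0,"wy":0,"wz":0},{"x":0,"y":0,"z":0,"wx":0,"wy":0,"wz":0},{"x":0,"y":0,"z":0,"wx":0,"wy":0,"wz":0},{"x":0,"y":0,"z":0,"wx":0,"wy":0,"wz":0},{"x":0,"y":0,"z":0,"wx":0,"wy":0,"wz":0},{"x":0,"y":0,"z":0,"wx":0,"wy":0,"wz":0}], "grip": 0.2}}

```text
time: 30.82
tool_pos: [0.5666, 0.3407, 0.1493]
orientation: [[-0.994, 0.11, -0.0], [0.11, 0.994, -0.0], [0.0, -0.0, -1.0]]
ft_force: [0.7, -0.8, -0.2]
gripper_width: 0.0682
finger_force: 0.0
```

{"method": "move_arm", "body": {"series": [{"x":0,"y":0,"z":-1,"wx":0,"wy":0,"wz":0},{"x":0,"y":0,"z":-3,"wx":0,"wy":0,"wz":0},{"x":0,"y":0,"z":-5.5,"wx":0,"wy":0,"wz":0},{"x":0,"y":0,"z":-8,"wx":0,"wy":0,"wz":0},{"x":0,"y":0,"z":-10.5,"wx":0,"wy":0,"wz":0},{"x":0,"y":0,"z":-12.5,"wx":0,"wy":0,"wz":0},{"x":0,"y":0,"z":-13.5,"wx":0,"wy":0,"wz":0}]}}

```text
time: 31.4
tool_pos: [0.5668, 0.3408, 0.2887]
orientation: [[-0.994, 0.11, 0.004], [0.11, 0.994, 0.002], [-0.003, 0.003, -1.0]]
ft_force: [0.5, 0.1, 0.6]
gripper_width: 0.0683
finger_force: 0.0
```

{"method": "move_arm", "body": {"series": [{"x":3,"y":0,"z":0,"wx":0,"wy":0,"wz":0},{"x":7,"y":0,"z":0,"wx":0,"wy":0,"wz":0},{"x":11,"y":0,"z":0,"wx":0,"wy":0,"wz":0},{"x":15,"y":0,"z":0,"wx":0,"wy":0,"wz":0},{"x":18,"y":0,"z":0,"wx":0,"wy":0,"wz":0},{"x":20,"y":0,"z":0,"wx":0,"wy":0,"wz":0},{"x":20,"y":0,"z":0,"wx":0,"wy":0,"wz":0},{"x":20,"y":0,"z":0,"wx":0,"wy":0,"wz":0}]}}

```text
time: 32.07
tool_pos: [0.3672, 0.3628, 0.2857]
orientation: [[-0.994, 0.108, 0.001], [0.108, 0.994, 0.001], [-0.001, 0.001, -1.0]]
ft_force: [0.3, -0.5, -0.2]
gripper_width: 0.0682
finger_force: 0.0
```

Run:
```python
from plan import *
import cv2;plan();im=r.camera('scene');cv2.imwrite('pics/s3.png',cv2.resize(im[160:420,100:510],(800,507),interpolation=cv2.INTER_CUBIC))
im=r.camera('top');cv2.imwrite('pics/t3.png',cv2.resize(im[70:230,90:550],(800,278),interpolation=cv2.INTER_CUBIC))
```

```text
t 32.07 q [44.7 -0.1  2.8 92.8 -0.  50.9] p [0.3672 0.3628 0.2857] th 173.8 w 0.0682 F [ 0.3 -0.5 -0.2] ff 0.0
```

View pics/s3.png

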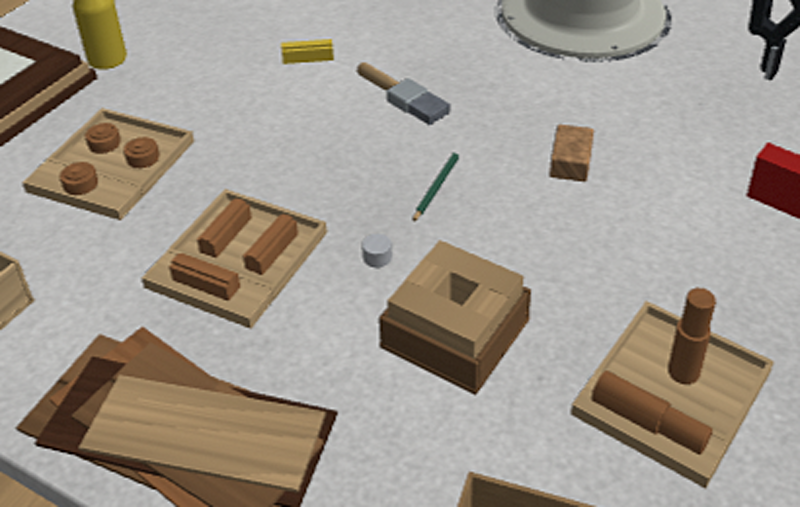

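View pics/t3.png

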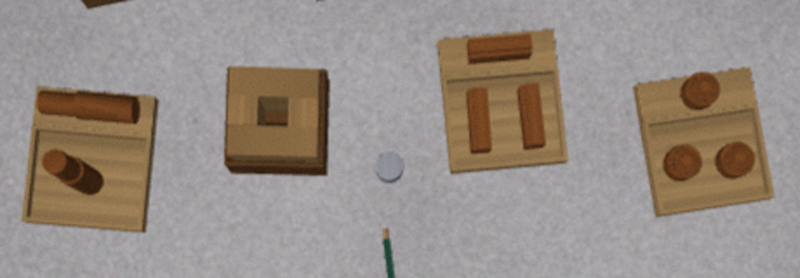

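The two final pictures show both rosettes, both bars and the upright spindle inside their wells. The corners are still in the crate and the arm is clear, so I'll hand it in.

```bash
python3 -c "
from plant import r
print(r.sign_off())"
```

```text
the job is handed in; nothing more can be done
None
```

I handed the job in at about 32 s of the 112 s allowed; it gave no verdict, but the last pictures show both bars and both rosettes flat in their trays, the spindle upright in its own, and both corners still in the crate.

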